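Roll the tea tin over the drain strip

ROBOT

A 6-joint arm with a two-finger parallel gripper is mounted at the origin on the work surface. World frame = base frame: x ahead of the robot, y to its left, z up, the work surface at z = 0. Lengths are in m, angles in rad, forces in N, time in s.
With the tool pointing down it reaches from about 0.25 to 0.775 m from the base axis. Payload 4 kg.
Tool frame: the origin (TCP) lies midway between the tips of the shut fingers; the grasp point (between the pads) lies 19 mm behind it; z points along the fingers, x is the direction in which the jaws open and shut, and the axes are right-handed (so a half turn about z gives the same grasp; the last joint's range is limited). The gripper opens to 94 mm and grips with 3 to 60 N. Pads are 16 mm wide; open, the fingers measure 119 mm over their backs; the gripper's body (75 mm by 177 mm) begins 78 mm behind the grasp point.
Start: joints at [1.201, 0.087, 1.371, -0, 1.684, -0.103], TCP at [0.145, 0.531, 0.178] pointing down, gripper open.
Joint ranges: [-3.1, 3.1], [-0.76, 2.03], [0.27, 2.55], [-1.08, 4.22], [0.17, 2.65], [-2.57, 2.57]. Speed limits (rad/s): [2.79, 2.79, 3.14, 3.14, 3.14, 3.14].

INTERFACE

Orientations are given as [roll, pitch, yaw] about the fixed x, y, z axes, in that order (R = Rz(yaw) Ry(pitch) Rx(roll)).
In Python, from bench import robot gives the robot as it stands.
- The arm moves only by the shell command python3 -m handwheel 'ROWS'. ROWS is a JSON object of lists of equal length, an entry for each row: "delta_pos": the shift along the tool's x, y, z in mm, a list of three; "rotation": the turn, a rotation vector about the tool's x, y, z in rad, a list of three; "claw": the closure, from -1 (fully open) to 1 (shut). In form: {"delta_pos": [[tx, ty, tz], ...], "rotation": [[wx, wy, wz], ...], "claw": [claw, ...]}. A call has exactly 8 rows; each row shifts and turns the commanded pose from where the row before left it, along the tool's axes as they then stand; what a row does not reach is not made up. A row lasts 1/8 s, in which the tool goes at most 62.5 mm and 10.7 degrees, less where a joint would pass 70% of its speed; a pose out of reach is approached as far as the arm can. A call with a gripper value outside its range is refused whole. The fingers move at their own pace and stop on an object; the grip force is fixed at half the most. Time passes only in rows, so rows that do not move let the fingers close, or fill a call up. It gives the time, the measured TCP pose, the force and the opening at its end, in the units of the state.
- robot.get_obs(): the state, without advancing time (a new reading comes with each control period).
- robot.snapshot(name): name is "side" or "top"; returns a dict with "color" (480x640x3 uint8, red, green, blue), "intrinsics" (3x3 intrinsics, pixels), "k1" (the pictures are not rectified: a ray, as slopes to the right and down, at radius r is drawn at 1 + k1 r^2 times it, then the intrinsics apply), "eye" and "rotation" of the camera in the world. Camera axes: x right, y down, z forward; pixel columns grow to the right and rows downward; lengths in m; the calibration is good to about 2 mm. A picture is of the moment at which its call begins. There is no depth.
- robot.close_job(): hands the job in, once; it reports no verdict.
The state is a dict: "time": time; "joint_positions": joint angles; "qvel": joint speeds; "joint_torque": joint torques, N m; "tool_pos": TCP position; "ee_rot": TCP orientation; "wrist_force": force on the tool from outside, world axes, zero at the start; "wrist_torque": the same for the moment, N m; "width": finger opening in m.
Only numpy, scipy, OpenCV 4.12 (cv2) and the standard library are available. Lean on these libraries where they do the work, as an engineer would, in place of code of your own. Each camera call takes 0.05 s, during which the arm holds its last target.

TASK

The rinsed tea tin lies on its side at one end of the drip tray. Pushing it gently with the fingertips on its upper half only, roll it along the tray until it lies at rest squarely along the drain strip, with its centre line over the strip, so that it can drip dry there. Do not grip, lift or slide it, leave the glass tumbler and the other things where they are, and draw the hand away.

Things in the scene. Friction and masses are not known exactly. Their poses are not given: they have to be found in the camera images.
- tin: Tea tin: smooth, slippery (friction about 0.3) metal cylinder lying on its side, 80 mm diameter, 150 mm long, 0.25 kg, darker 36 mm lid band at one end, thin seam. Origin at its very centre, 44 mm above the work surface. x: the cylinder's axis; y and z turn as it rolls (z up, seam on top at the start). Rolling drag stops it within a few mm when a slow push (50 mm/s or less) stops.
- drain (a point): Centre of the drain strip, on the flat tray floor, 4 mm above the work surface. The strip is a flush grey band with a row of dark slots, 24 mm by 214 mm, across the middle of the tray; it does not stop the tin. x: along the strip. y: along the tray, the line on which the tin rolls. The tin starts 115 to 180 mm away towards +y or -y, within 5 degrees of parallel.
- tray: The white plastic pull-out drip tray, fixed to the surface, 240 mm (x) by 500 mm (y), floor 4 mm thick, rim 14 mm high and 5 mm thick. Origin under its centre on the work surface, axes as the drain strip's.
- tumbler: Glass tumbler standing upright on the tray at the other end from the tin, 110 mm high, 72 mm across the mouth. Origin at the centre of its underside. To be left alone.
- cups: Stack of four cream melamine cups to the robot's right of the tray, 78 mm across and 130 mm high. Origin at the centre of its underside. To be left alone.
- scoop: Steel scoop lying to the robot's left of the tray, about 180 mm long, 50 mm wide, 30 mm high, handle to -x. Origin on the underside near the middle of its length. To be left alone.
- coaster: Round bamboo coaster to the robot's left of the tray, 100 mm across, 9 mm thick. Origin at the centre of its underside. To be left alone.
Things that resemble listed ones, but are neither listed nor needed, are in the scene too. Leave any purple look-alike of the tin alone.

How it is judged:
By the outcome, as a careful person would: the job done as asked, in the order asked, and still so for the second after the job is handed in, with the robot touching nothing.
It also fails if it takes over 38 s, if anything falls off the work surface, if the arm or the gripper's body presses on something with over 40 N, if the wrist force passes 120 N, or if a joint passes its speed limit or range.

## Working session

There is one attempt and no reset: what is moved stays moved. The work goes in short steps, Python scripts to look and compute and a shell command to move; the robot and the scene stay as the last step left them, time stands still between calls to the robot, and variables do not carry over. Pictures are saved under pics/ and viewed, and the job is handed in when it is done.

```bash
ls; mkdir -p pics; python3 - <<'E'
from bench import robot
import cv2,numpy as np
o=robot.get_obs(); print(o)
for n in("top","side"):
    s=robot.snapshot(n); cv2.imwrite(f"pics/{n}0.png",s["color"][:,:,::-1])
    print(n,{k:np.round(v,4).tolist() for k,v in s.items() if k!="color"})
E
```

```text
pics
{'time': 0.0, 'joint_positions': array([ 1.20089124e+00,  8.79286511e-02,  1.37225156e+00, -8.28504604e-06,
        1.68356319e+00, -1.03094480e-01]), 'qvel': array([-1.24329423e-03,  3.46549464e-05, -1.21999894e-03, -4.71285695e-04,
        2.48231380e-03, -5.31513533e-04]), 'joint_torque': array([ 9.02823795e-04, -3.40177310e+01, -3.02438164e+01,  7.20583065e-02,
        3.26555280e-02, -1.39424951e-04]), 'tool_pos': array([0.14479781, 0.52997661, 0.17711999]), 'ee_rot': array([-3.14137951e+00,  2.14017803e-03,  1.30398503e+00]), 'wrist_force': array([-0.15924286,  0.60724763,  0.3444666 ]), 'wrist_torque': array([ 0.00976233, -0.06625051, -0.03897422]), 'width': 0.09370913322118139}
top {'intrinsics': [[497.614, 0.0, 317.59], [0.0, 497.614, 243.0265], [0.0, 0.0, 1.0]], 'k1': -0.1208, 'eye': [0.3077, -0.0017, 1.3071], 'rotation': [-2.9991, 0.0137, -1.5853]}
side {'intrinsics': [[560.9519, 0.0, 327.2507], [0.0, 560.9519, 243.9859], [0.0, 0.0, 1.0]], 'k1': -0.1754, 'eye': [0.2745, -0.9881, 1.0878], 'rotation': [-2.3784, -0.0148, -0.2048]}
```

View pics/top0.png

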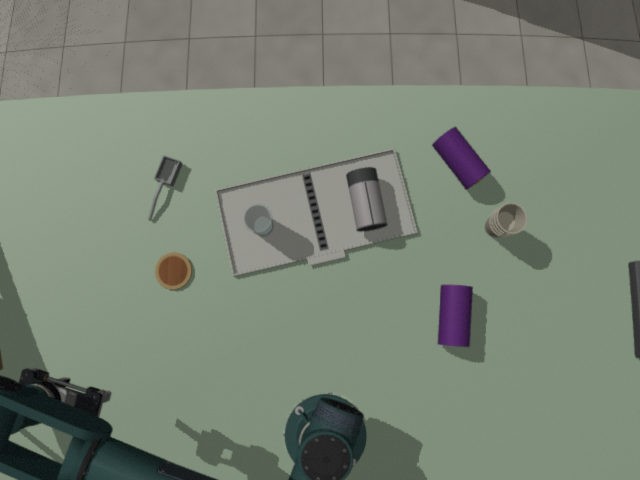

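View pics/side0.png

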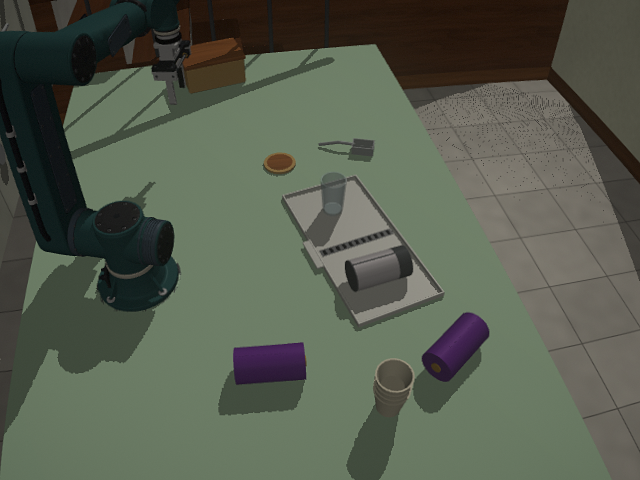

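The top view shows the tin (grey with a dark lid band) at pixel (367,198), the drain slots at (315,212) and the tumbler at (262,222). The cups are at (506,220), the coaster at (174,271) and the scoop at (165,185).

Things that could be taken for the tin: the grey cylinder in the tray at (367,198), and the purple cylinders at (461,158) and (455,316). I choose the grey one in the tray, and will check it in a close crop.

```bash
cat > h.py <<'E'
import numpy as np,cv2
from scipy.spatial.transform import Rotation as R
from bench import robot
def Rm(s):
    r=np.array(s["rotation"]); return r if r.shape==(3,3) else R.from_euler('xyz',r).as_matrix()
def rays(s,uv):
    K=s["intrinsics"]; uv=np.atleast_2d(uv).astype(float)
    d=np.c_[(uv[:,0]-K[0,2])/K[0,0],(uv[:,1]-K[1,2])/K[1,1]]; u=d.copy()
    for _ in range(20): u=d/(1+s["k1"]*(u**2).sum(1,keepdims=True))
    v=np.c_[u,np.ones(len(u))]@Rm(s).T
    return np.array(s["eye"]),v
def plane(s,uv,z):
    e,v=rays(s,uv); return e+v*((z-e[2])/v[:,2])[:,None]
def proj(s,P):
    p=(np.atleast_2d(P)-s["eye"])@Rm(s); u=p[:,:2]/p[:,2:]
    u=u*(1+s["k1"]*(u**2).sum(1,keepdims=True)); K=s["intrinsics"]
    return u*[K[0,0],K[1,1]]+[K[0,2],K[1,2]]
E
python3 - <<'E'
from h import *
t=cv2.imread("pics/top0.png"); s=cv2.imread("pics/side0.png")
a=cv2.resize(t[140:285,205:425],None,fx=3.6,fy=3.6,interpolation=cv2.INTER_CUBIC); cv2.imwrite("pics/tc.png",a)
b=cv2.resize(s[165:335,270:455],None,fx=3.5,fy=3.5,interpolation=cv2.INTER_CUBIC); cv2.imwrite("pics/sc.png",b)
S=robot.snapshot("top")
print(proj(S,robot.get_obs()["tool_pos"]))
E
```

```text
[[ 94.02381889 386.70472102]]
```

View pics/tc.png

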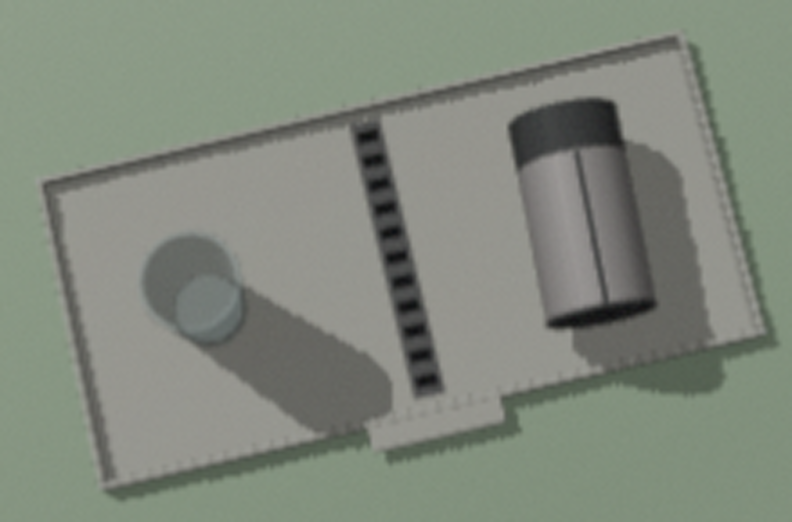

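View pics/sc.png

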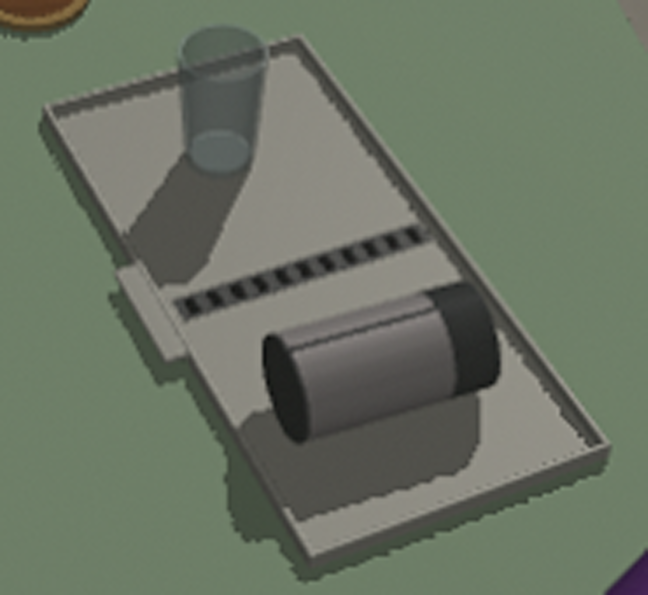

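```bash
python3 - <<'E'
from h import *
S=robot.snapshot("top"); D=robot.snapshot("side")
def T(p): return np.array(p)/3.6+[205,140]+(0.5/3.6-0.5)
def C(p): return np.array(p)/3.5+[270,165]+(0.5/3.5-0.5)
# slots
for n,s,box in(("top",S,(300,170,330,252)),("side",D,(318,227,396,258))):
    g=s["color"][box[1]:box[3],box[0]:box[2]].max(2)
    m=(g<95).astype(np.uint8)
    k,l,st,c=cv2.connectedComponentsWithStats(m)
    for i in np.argsort(-st[1:,4])[:3]+1: print(n,"comp",st[i])
    i=1+np.argmax(st[1:,4]); ys,xs=np.where(l==i)
    P=plane(s,np.c_[xs+box[0],ys+box[1]],0.004)[:,:2]
    r=cv2.minAreaRect((P*1000).astype(np.float32)); print(r)
    c0=P.mean(0);w,v=np.linalg.eigh(np.cov(P.T)); d=v[:,1]*np.sign(v[0,1]); print("mean",c0,"dir deg",np.degrees(np.arctan2(d[1],d[0])))
# tray corners z=.014
Q=plane(S,T([[42,182],[683,37],[770,336],[106,487]]),0.014)[:,:2]; print("tray",Q.round(4).tolist(),Q.mean(0))
Q=plane(D,C([[43,108],[300,38],[608,448],[311,556]]),0.014)[:,:2]; print("trayside",Q.round(4).tolist(),Q.mean(0))
e=plane(S,T([[577,150],[606,303]]),0.084); print("seam top",e, np.degrees(np.arctan2(*(e[0]-e[1])[[1,0]])))
e=plane(D,C([[292,347],[438,301]]),0.084); print("seam side",e, np.degrees(np.arctan2(*(e[1]-e[0])[[1,0]])))
def axis(s,l1,l2):
    E,a=rays(s,l1);_,b=rays(s,l2)
    n1=np.cross(a[0],a[1]);n1/=np.linalg.norm(n1);n2=np.cross(b[0],b[1]);n2/=np.linalg.norm(n2)
    if n1@b[0]<0:n1=-n1
    if n2@a[0]<0:n2=-n2
    d=np.cross(n1,n2);d/=np.linalg.norm(d); nb=n1-n2
    d*=np.sign(d[0])
    # point at z .044 on both planes offset 40mm
    th=np.array([n1,n2]); 
    p=np.linalg.lstsq(np.vstack([th,[0,0,1]])[[0,1]],np.array([.04+n1@E,.04+n2@E]),rcond=None)[0]
    return p,d,E,nb
for s,l1,l2,f in((S,T([[514,150],[546,315]]),T([[621,120],[654,290]]),1),(D,C([[275,333],[430,290]]),C([[310,438],[480,390]]),2)):
    p,d,E,nb=axis(s,l1,l2)
    print("dir",d,np.degrees(np.arctan2(d[1],d[0])),"bisector y at z=.044, x:",[(x,(nb@E-nb[0]*x-nb[2]*.044)/nb[1]) for x in(.5,.55,.6)])
# tin ends
print("ends top",plane(S,T([[561,104],[601,308]]),0.06))
# tumbler
print("tumbler base",plane(S,T([209,308]),0.006),"top",plane(S,T([189,280]),.114), plane(D,C([219,152]),.006))
E
```

```text
top comp [  3   4  25  76 608]
top comp [ 0  0 11  3 15]
((582.5253295898438, 19.94582748413086), (211.70309448242188, 20.98248291015625), 12.410699844360352)
mean [0.58028357 0.01945397] dir deg 12.471632269234995
side comp [  2   0  76  30 483]
side comp [  0   0  16  19 228]
side comp [59 20 19 11 45]
((586.640380859375, 19.65696907043457), (224.93421936035156, 29.480615615844727), 11.45196533203125)
mean [0.58325983 0.01783469] dir deg 12.779732859156653
tray [[0.6415, 0.2839], [0.745, -0.1985], [0.5158, -0.2534], [0.4127, 0.2332]] [0.5787498  0.01628698]
trayside [[0.4099, 0.2292], [0.6404, 0.2781], [0.7476, -0.2033], [0.5186, -0.2519]] [0.57909571 0.0130369 ]
seam top [[ 0.63924875 -0.1095856   0.084     ]
 [ 0.52954247 -0.12645443  0.084     ]] 8.741538651945051
seam side [[ 0.53192148 -0.12696802  0.084     ]
 [ 0.64307147 -0.10456103  0.084     ]] 11.397635334185821
dir [0.97216726 0.17409148 0.15678957] 10.152665926511508 bisector y at z=.044, x: [(0.5, np.float64(-0.13205565743885142)), (0.55, np.float64(-0.12412896481772545)), (0.6, np.float64(-0.11620227219659951))]
dir [0.98689385 0.02689544 0.15911366] 1.5610732502700257 bisector y at z=.044, x: [(0.5, np.float64(-0.13306858121353493)), (0.55, np.float64(-0.12537059280776378)), (0.6, np.float64(-0.11767260440199262))]
ends top [[ 0.68015463 -0.10123155  0.06      ]
 [ 0.53036166 -0.12525042  0.06      ]]
tumbler base [[0.54493191 0.15899107 0.006     ]] top [[0.54484321 0.15937266 0.114     ]] [[0.54340865 0.1577771  0.006     ]]
```

The crop confirms the choice: grey tin with a dark lid band, seam on top, inside the tray.

- **Drain:** about (0.581, 0.018), strip at 12.4°.
- **Tin:** centre about (0.604, -0.116), axis at 8.9°, about 136 mm away on the -y side.

I'll push from behind with both open fingertips at z≈0.062, which is above the tin's centre, and square the tin up gradually.

```bash
python3 -m handwheel '{"delta_pos":[[0,0,0],[0,0,0],[0,0,0],[0,0,0],[0,0,0],[0,0,0],[0,0,0],[0,0,0]],"rotation":[[0,0,0.144],[0,0,0.144],[0,0,0.144],[0,0,0.144],[0,0,0.144],[0,0,0.144],[0,0,0.144],[0,0,0.144]],"claw":[-1,-1,-1,-1,-1,-1,-1,-1]}'
python3 -m handwheel '{"delta_pos":[[12,25,0],[22,48,0],[22,48,0],[22,48,0],[22,48,0],[22,48,0],[22,48,0],[22,48,0]],"rotation":[[0,0,0],[0,0,0],[0,0,0],[0,0,0],[0,0,0],[0,0,0],[0,0,0],[0,0,0]],"claw":[-1,-1,-1,-1,-1,-1,-1,-1]}'
python3 -m handwheel '{"delta_pos":[[22,48,0],[22,48,0],[22,48,0],[22,48,0],[22,48,0],[22,48,0],[22,48,0],[12,25,0]],"rotation":[[0,0,0],[0,0,0],[0,0,0],[0,0,0],[0,0,0],[0,0,0],[0,0,0],[0,0,0]],"claw":[-1,-1,-1,-1,-1,-1,-1,-1]}'
```

```text
time: 1.25
tool_pos: [0.145, 0.5304, 0.1781]
ee_rot: [3.141, 0.0, 0.147]
wrist_force: [-0.9, -0.2, -1.2]
width: 0.0938
time: 2.25
tool_pos: [0.3644, 0.1973, 0.1784]
ee_rot: [-3.141, -0.001, 0.152]
wrist_force: [0.0, 0.1, -0.5]
width: 0.094
time: 3.25
tool_pos: [0.5832, -0.1353, 0.1773]
ee_rot: [-3.141, 0.001, 0.15]
wrist_force: [-0.8, 0.7, 0.1]
width: 0.0939
```

```bash
python3 -m handwheel '{"delta_pos":[[8,18,0],[8,18,0],[8,16,0],[0,0,20],[0,0,30],[0,0,30],[0,0,20],[0,0,0]],"rotation":[[0,0,0],[0,0,0],[0,0,0],[0,0,0],[0,0,0],[0,0,0],[0,0,0],[0,0,0]],"claw":[-1,-1,-1,-1,-1,-1,-1,-1]}'
python3 - <<'E'
from h import *
for n,b in(("top",(205,140,425,285)),("side",(270,165,455,335))):
    s=robot.snapshot(n)["color"][:,:,::-1]
    cv2.imwrite(f"pics/{n}1.png",cv2.resize(s[b[1]:b[3],b[0]:b[2]],None,fx=3.5,fy=3.5,interpolation=cv2.INTER_CUBIC))
E
```

```text
time: 4.25
tool_pos: [0.6128, -0.1801, 0.076]
ee_rot: [-3.139, 0.004, 0.152]
wrist_force: [1.1, 0.2, 0.0]
width: 0.094
```

View pics/top1.png

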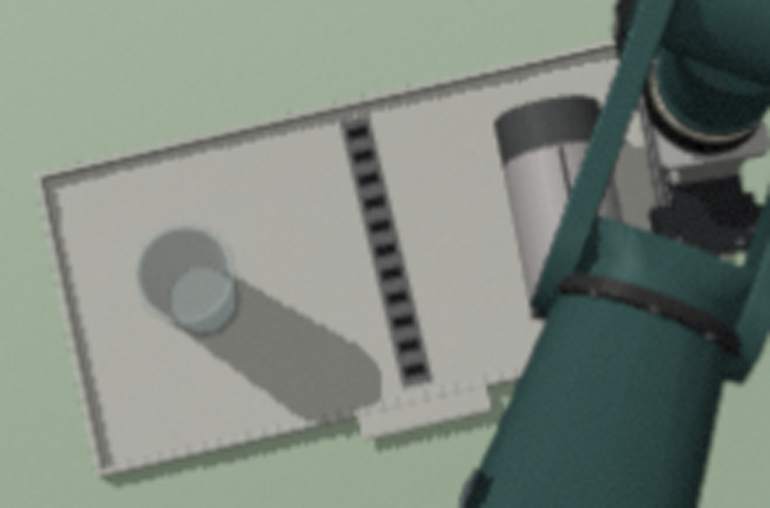

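View pics/side1.png

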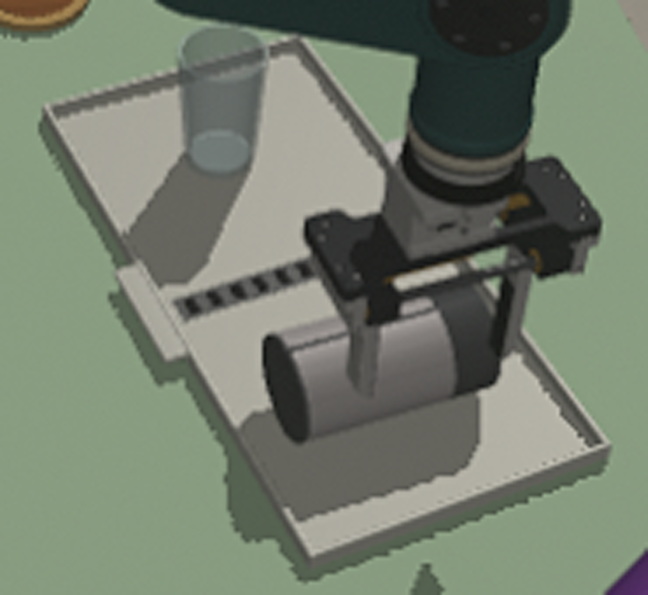

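The top view shows the tin still in place with the hand behind it. In the side view both fingertips are on the -y side of the tin and inside its length: left tip at crop (362,390), right tip at (515,350). I'll lower to z 0.062 and make contact.

```bash
python3 -m handwheel '{"delta_pos":[[0,0,7],[0,0,7],[0,-2,0],[0,-4,0],[0,-4,0],[0,-4,0],[0,-4,0],[0,-4,0]],"rotation":[[0,0,0],[0,0,0],[0,0,0],[0,0,0],[0,0,0],[0,0,0],[0,0,0],[0,0,0]],"claw":[-1,-1,-1,-1,-1,-1,-1,-1]}'
python3 -m handwheel '{"delta_pos":[[0,-4,0],[0,-4,0],[0,-4,0],[0,-4,0],[0,-4,0],[0,-4,0],[0,-4,0],[0,-4,0]],"rotation":[[0,0,-0.002],[0,0,-0.002],[0,0,-0.002],[0,0,-0.002],[0,0,-0.002],[0,0,-0.002],[0,0,-0.002],[0,0,-0.002]],"claw":[-1,-1,-1,-1,-1,-1,-1,-1]}'
python3 - <<'E'
from h import *
for n,b in(("top",(205,140,425,285)),("side",(270,165,455,335))):
    s=robot.snapshot(n)["color"][:,:,::-1]
    cv2.imwrite(f"pics/{n}2.png",cv2.resize(s[b[1]:b[3],b[0]:b[2]],None,fx=3.5,fy=3.5,interpolation=cv2.INTER_CUBIC))
E
```

```text
time: 5.35
tool_pos: [0.6108, -0.1585, 0.0643]
ee_rot: [-3.142, -0.0, 0.152]
wrist_force: [0.7, -0.0, -0.2]
width: 0.094
time: 6.35
tool_pos: [0.6057, -0.127, 0.0643]
ee_rot: [-3.141, -0.0, 0.168]
wrist_force: [-0.6, 0.5, 0.6]
width: 0.0943
```

View pics/top2.png

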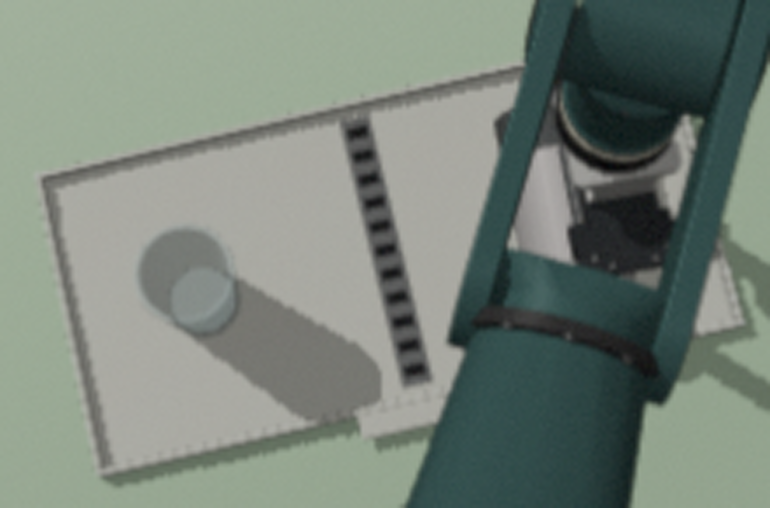

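View pics/side2.png

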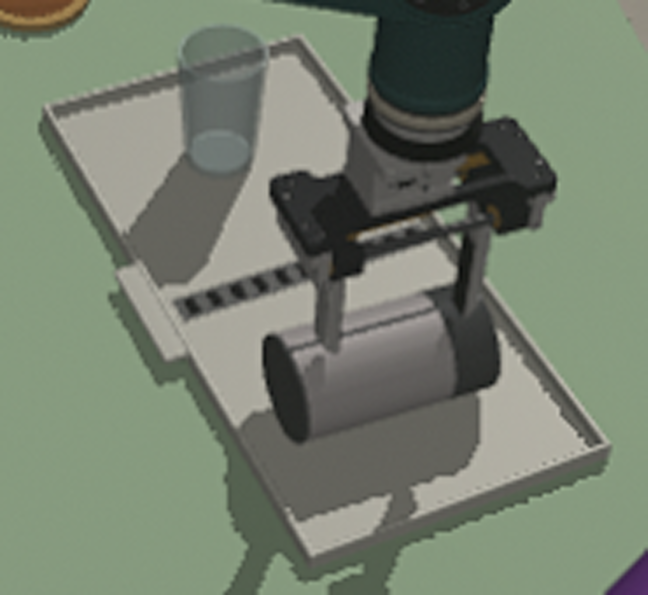

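```bash
python3 - <<'E'
from h import *
D=robot.snapshot("side"); o=robot.get_obs(); print(o["tool_pos"],o["wrist_force"],o["joint_positions"])
r=R.from_euler('xyz',o["ee_rot"]).as_matrix()
for dz in(0,-.03,-.06,-.09):
  P=o["tool_pos"]+np.array([[s*.053,0,dz] for s in(-1,1)])@r.T
  print(dz,P.round(3).tolist(),((proj(D,P)-[270,165])*3.5).round(0).tolist())
E
python3 - <<'E'
import cv2
s=cv2.imread('pics/side2.png')[200:430,230:530]
cv2.imwrite('pics/side2z.png',cv2.resize(s,None,fx=2.6,fy=2.6,interpolation=cv2.INTER_CUBIC))
E
```

```text
[ 0.60572072 -0.12705349  0.06431437] [ 0.67540992  0.07716023 -0.98903181] [-2.98352576e-01  2.85350817e-01  1.36743545e+00  2.29301841e-05
  1.48869168e+00 -4.66685563e-01]
0 [[0.553, -0.136, 0.064], [0.658, -0.118, 0.064]] [[323.0, 370.0], [459.0, 330.0]]
-0.03 [[0.553, -0.136, 0.094], [0.658, -0.118, 0.094]] [[325.0, 341.0], [464.0, 301.0]]
-0.06 [[0.553, -0.136, 0.124], [0.658, -0.118, 0.124]] [[328.0, 311.0], [469.0, 271.0]]
-0.09 [[0.553, -0.136, 0.154], [0.658, -0.118, 0.154]] [[331.0, 280.0], [474.0, 240.0]]
```

View pics/side2z.png

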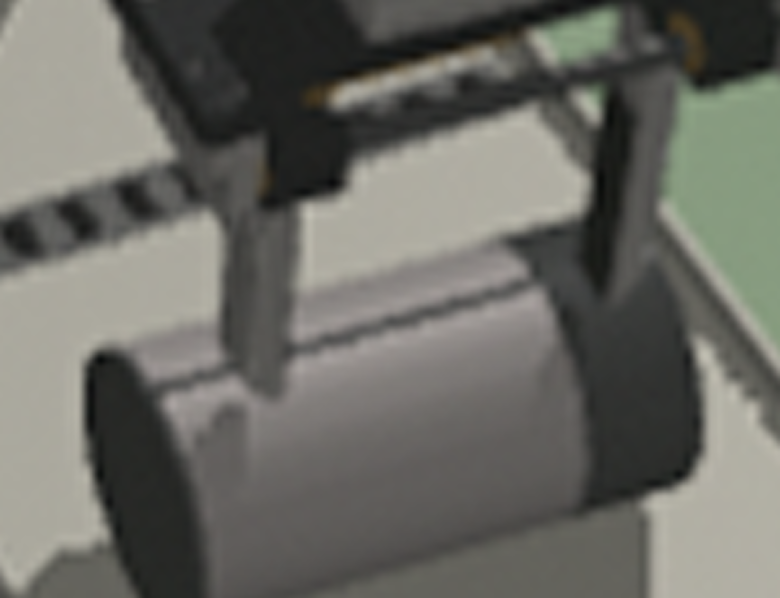

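The tin has not moved. The side view shows the open fingertips at about (330,352) and (465,315), some 25 mm above the TCP height, so they passed over the tin without touching it. The TCP is only at tip level when the fingers are shut. I'll back off, go lower and measure the tip height.

```bash
python3 -m handwheel '{"delta_pos":[[0,0,-5],[0,14,0],[0,14,0],[0,14,0],[0,6,0],[0,0,10],[0,0,10],[0,0,10]],"rotation":[[0,0,0],[0,0,0],[0,0,0],[0,0,0],[0,0,0],[0,0,0],[0,0,0],[0,0,0]],"claw":[-1,-1,-1,-1,-1,-1,-1,-1]}'
python3 - <<'E'
from h import *
D=robot.snapshot("side"); o=robot.get_obs(); print(o["tool_pos"])
s=np.ascontiguousarray(D["color"][:,:,::-1])
b=(330,215,450,305)
im=cv2.resize(s[b[1]:b[3],b[0]:b[2]],None,fx=6.5,fy=6.5,interpolation=cv2.INTER_CUBIC)
r=R.from_euler('xyz',o["ee_rot"]).as_matrix()
for dz,c in((-.015,(0,0,255)),(-.02,(0,255,255)),(-.025,(0,255,0)),(-.03,(255,0,0))):
  for sx in(-1,1):
    P=o["tool_pos"]+np.array([[sx*.047,.008,dz],[sx*.0595,.008,dz]])@r.T
    q=((proj(D,P)-b[:2]+.5)*6.5).astype(int); cv2.line(im,tuple(map(int,q[0])),tuple(map(int,q[1])),c,1)
cv2.imwrite("pics/side3.png",im)
E
```

```text
time: 7.5
tool_pos: [0.6133, -0.1739, 0.0379]
ee_rot: [-3.141, 0.001, 0.169]
wrist_force: [0.3, 0.5, 0.4]
width: 0.0938
[ 0.61230465 -0.17360567  0.03623134]
```

View pics/side3.png

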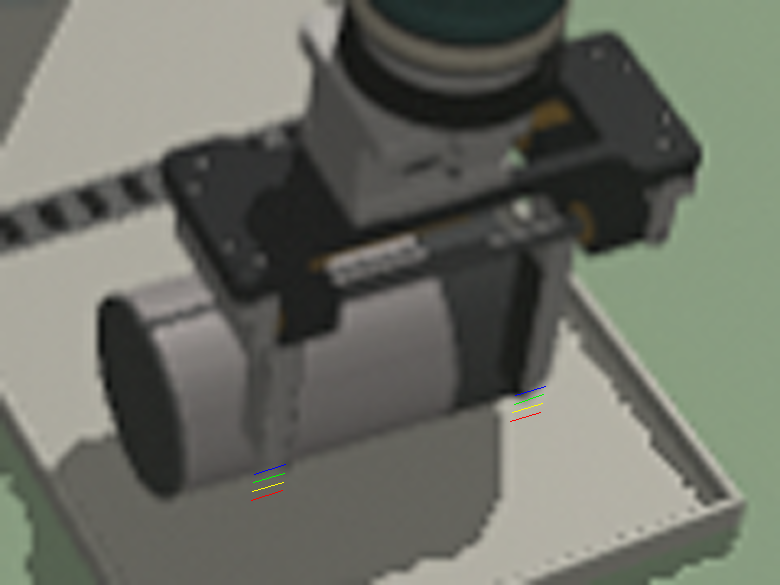

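```bash
python3 -m handwheel '{"delta_pos":[[0,0,4],[0,-3,0],[0,-4,0],[0,-4,0],[0,-4,0],[0,-4,0],[0,-4,0],[0,-4,0]],"rotation":[[0,0,0],[0,0,0],[0,0,0],[0,0,0],[0,0,0],[0,0,0],[0,0,0],[0,0,0]],"claw":[-1,-1,-1,-1,-1,-1,-1,-1]}'
python3 - <<'E'
from h import *
s=robot.snapshot("side")["color"][:,:,::-1]; b=(270,165,455,335)
cv2.imwrite(f"pics/side4.png",cv2.resize(s[b[1]:b[3],b[0]:b[2]],None,fx=3.5,fy=3.5,interpolation=cv2.INTER_CUBIC))
E
```

```text
time: 8.55
tool_pos: [0.6091, -0.1476, 0.0352]
ee_rot: [-3.141, 0.0, 0.168]
wrist_force: [-0.0, -0.9, 0.1]
width: 0.0941
```

View pics/side4.png

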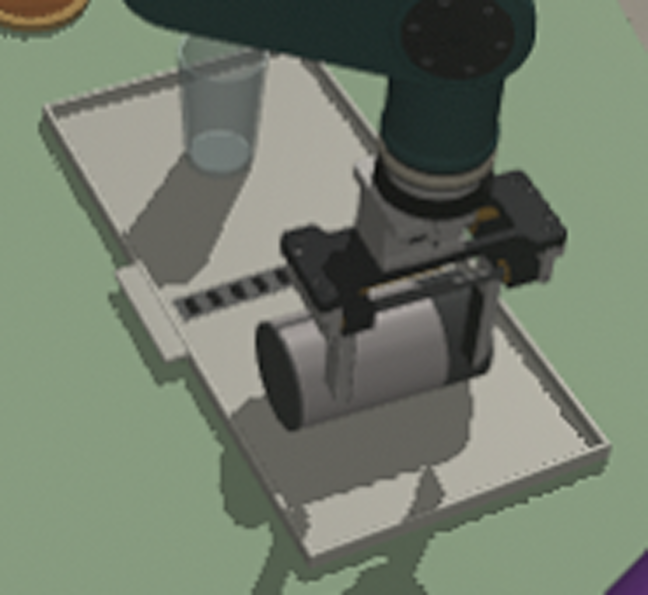

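The tin is rolling: it has moved about 10 mm and the seam has turned away out of sight. Carrying on at 40 mm/s, turning gradually.

```bash
python3 -m handwheel '{"delta_pos":[[0,-5,0],[0,-5,0],[0,-5,0],[0,-5,0],[0,-5,0],[0,-5,0],[0,-5,0],[0,-5,0]],"rotation":[[0,0,-0.0024],[0,0,-0.0024],[0,0,-0.0024],[0,0,-0.0024],[0,0,-0.0024],[0,0,-0.0024],[0,0,-0.0024],[0,0,-0.0024]],"claw":[-1,-1,-1,-1,-1,-1,-1,-1]}'
python3 -m handwheel '{"delta_pos":[[0,-5,0],[0,-5,0],[0,-5,0],[0,-5,0],[0,-5,0],[0,-5,0],[0,-5,0],[0,-5,0]],"rotation":[[0,0,-0.0024],[0,0,-0.0024],[0,0,-0.0024],[0,0,-0.0024],[0,0,-0.0024],[0,0,-0.0024],[0,0,-0.0024],[0,0,-0.0024]],"claw":[-1,-1,-1,-1,-1,-1,-1,-1]}'
python3 - <<'E'
from h import *
for n,b in(("top",(205,140,425,285)),("side",(270,165,455,335))):
    s=robot.snapshot(n)["color"][:,:,::-1]
    cv2.imwrite(f"pics/{n}5.png",cv2.resize(s[b[1]:b[3],b[0]:b[2]],None,fx=3.5,fy=3.5,interpolation=cv2.INTER_CUBIC))
E
```

```text
time: 9.6
tool_pos: [0.6021, -0.1083, 0.0352]
ee_rot: [-3.142, -0.0, 0.187]
wrist_force: [-0.8, 0.3, 0.3]
width: 0.0943
time: 10.6
tool_pos: [0.5944, -0.069, 0.0353]
ee_rot: [-3.142, -0.0, 0.207]
wrist_force: [-0.1, -0.1, -0.5]
width: 0.0938
```

View pics/top5.png

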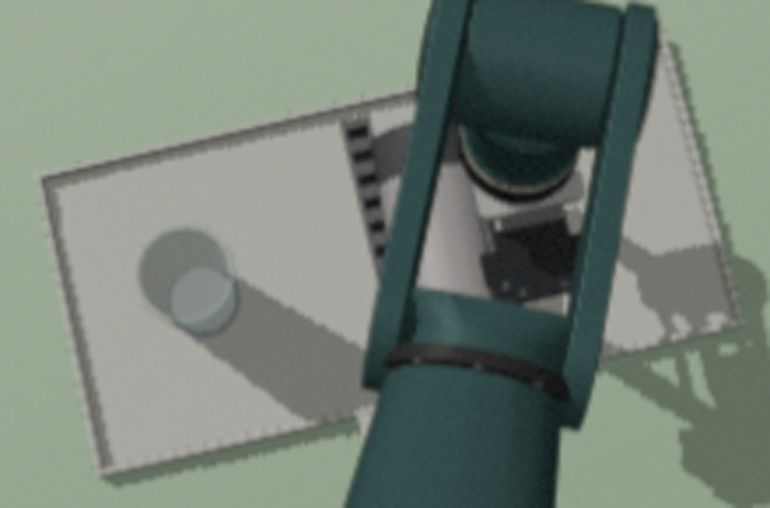

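View pics/side5.png

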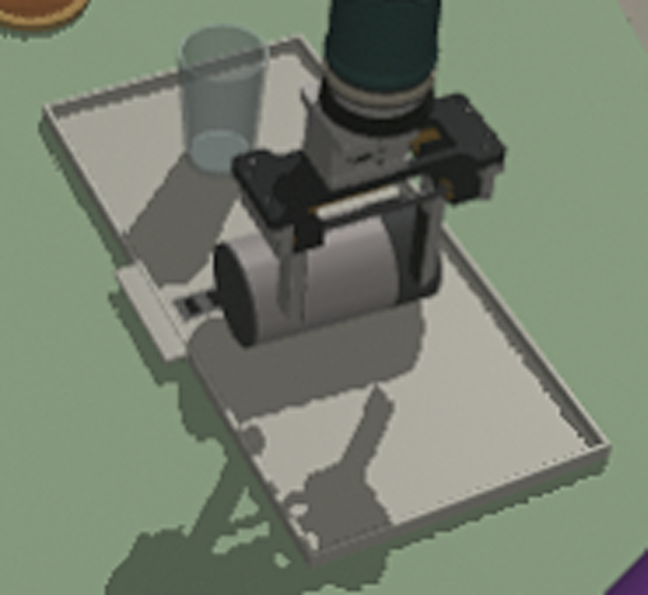

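```bash
python3 -m handwheel '{"delta_pos":[[0,-5,0],[0,-5,0],[0,-5,0],[0,-5,0],[0,-5,0],[0,-4,0],[0,-3,0],[0,-2,0]],"rotation":[[0,0,-0.002],[0,0,-0.002],[0,0,-0.002],[0,0,-0.002],[0,0,-0.002],[0,0,0],[0,0,0],[0,0,0]],"claw":[-1,-1,-1,-1,-1,-1,-1,-1]}'
python3 - <<'E'
from h import *
S=robot.snapshot("side");s=S["color"][:,:,::-1]; b=(310,200,420,290)
cv2.imwrite(f"pics/side6.png",cv2.resize(s[b[1]:b[3],b[0]:b[2]],None,fx=6.5,fy=6.5,interpolation=cv2.INTER_CUBIC))
E
```

```text
time: 11.7
tool_pos: [0.5872, -0.0359, 0.0352]
ee_rot: [-3.141, 0.0, 0.216]
wrist_force: [-0.1, -0.3, 0.2]
width: 0.094
```

View pics/side6.png

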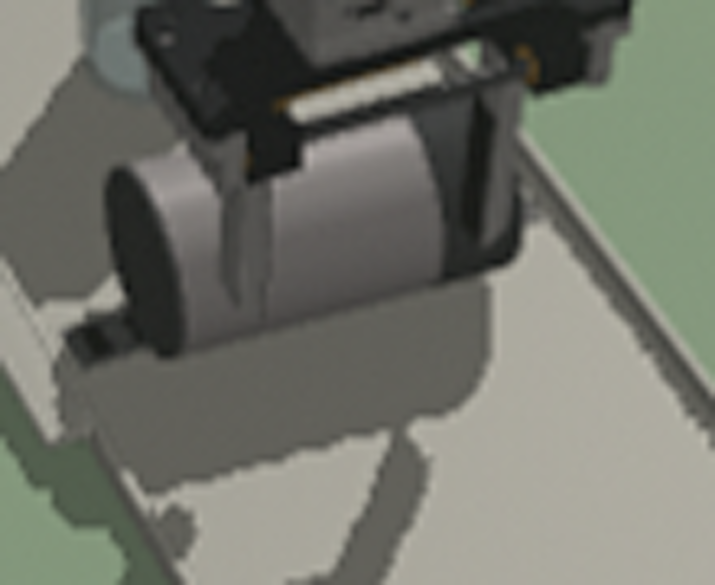

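```bash
python3 -m handwheel '{"delta_pos":[[0,15,0],[0,25,0],[0,10,-50],[0,20,-50],[0,45,-40],[0,50,0],[0,50,0],[0,35,0]],"rotation":[[0,0,0],[0,0,0],[0,0,0],[0,0,0],[0,0,0],[0,0,0],[0,0,0],[0,0,0]],"claw":[-1,-1,-1,-1,-1,-1,-1,-1]}'
python3 - <<'E'
from h import *
for n,b,f in(("top",(265,160,375,250),6.5),("side",(310,200,420,290),6.5)):
    s=robot.snapshot(n)["color"][:,:,::-1]; cv2.imwrite(f"pics/{n}7f.png",s)
    cv2.imwrite(f"pics/{n}7.png",cv2.resize(s[b[1]:b[3],b[0]:b[2]],None,fx=f,fy=f,interpolation=cv2.INTER_CUBIC))
E
```

```text
time: 12.75
tool_pos: [0.6407, -0.284, 0.1748]
ee_rot: [3.141, 0.0, 0.214]
wrist_force: [-0.3, 0.1, -0.1]
width: 0.0941
```

View pics/top7.png

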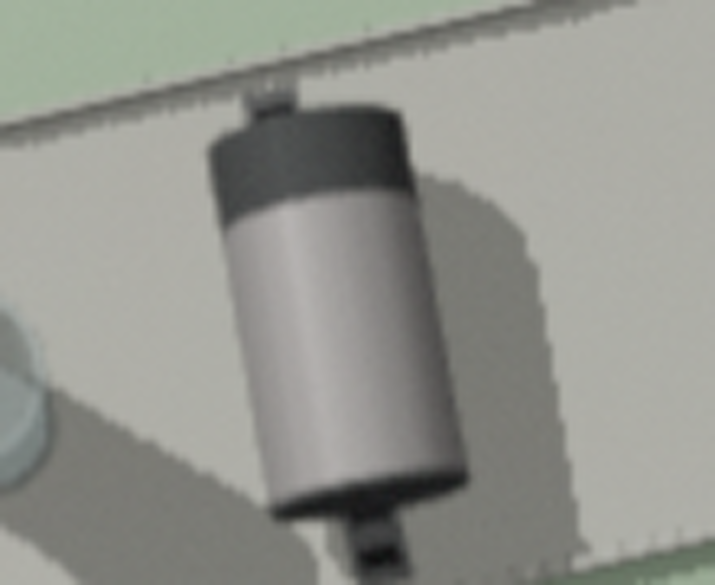

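View pics/side7.png

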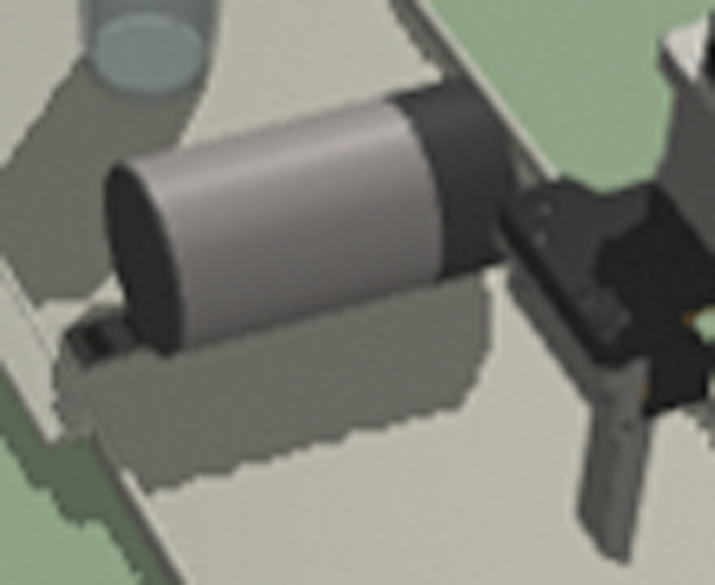

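```bash
cat > m.py <<'E'
from h import *
def fit(im,p0,p1,w=4,n=40):
    """subpixel edge points across hand line p0-p1 (pixels), least squares"""
    p0,p1=map(np.float32,(p0,p1)); d=(p1-p0)/np.linalg.norm(p1-p0); nn=np.array([-d[1],d[0]])
    t=np.linspace(-w,w,8*w+1); pts=[]
    g=cv2.GaussianBlur(im,(0,0),.7).astype(np.float32)
    for a in np.linspace(0,1,n):
        c=p0+(p1-p0)*a; q=(c+t[:,None]*nn).astype(np.float32)
        v=cv2.remap(g,q[:,0].reshape(1,-1),q[:,1].reshape(1,-1),cv2.INTER_LINEAR)[0]
        G=np.abs(np.gradient(v)); i=np.argmax(G); m=slice(max(0,i-3),i+4)
        pts.append(c+nn*((t[m]*G[m]).sum()/G[m].sum()))
    pts=np.float32(pts); vx,vy,x,y=cv2.fitLine(pts,cv2.DIST_HUBER,0,.01,.01).ravel()
    r=(pts-[x,y])@[-vy,vx]; print("  rms px",round(float(np.median(np.abs(r))),2))
    L=np.linalg.norm(p1-p0)/2; s=np.sign(np.dot([vx,vy],d))
    return np.array([[x-s*L*vx,y-s*L*vy],[x+s*L*vx,y+s*L*vy]])
def bis(s,l1,l2):
    E,a=rays(s,l1);_,b=rays(s,l2)
    n1=np.cross(a[0],a[1]);n1/=np.linalg.norm(n1);n2=np.cross(b[0],b[1]);n2/=np.linalg.norm(n2)
    if n1@b[0]<0:n1=-n1
    if n2@a[0]<0:n2=-n2
    return n1-n2,E
def axis_at(nb,E,x): return (nb@E-nb[0]*x-nb[2]*.044)/nb[1]
E
python3 - <<'E'
from m import *
Z=lambda s,p,o:np.array(p)/6.5+o+(0.5/6.5-.5)
for n,o,A,B in(("top",[265,160],[[226,235],[268,485]],[[408,150],[462,455]]),("side",[310,200],[[170,160],[390,98]],[[205,345],[430,284]])):
    S=robot.snapshot(n); im=cv2.cvtColor(S["color"],cv2.COLOR_RGB2GRAY)
    l1=fit(im,*Z(S,A,o)); l2=fit(im,*Z(S,B,o))
    nb,E=bis(S,l1,l2)
    y=[axis_at(nb,E,x) for x in(.52,.58,.64)]
    print(n,"axis y at x=.52,.58,.64",np.round(y,4),"yaw",np.degrees(np.arctan2(y[2]-y[0],.12)))
# strip in initial images with edges: slots-row long edges
for n,A,B in(("top",[[306,175],[320,247]],[[311,174],[326.5,246]]),):
    S=robot.snapshot(n); t=cv2.cvtColor(cv2.imread("pics/top0.png"),cv2.COLOR_BGR2GRAY)
    a=fit(t,*A,w=3); b=fit(t,*B,w=3)
    for l in(a,b):
        P=plane(S,l,.004)[:,:2]; d=P[0]-P[1]; ys=[P[0,1]+(x-P[0,0])*d[1]/d[0] for x in(.52,.58,.64)]
        print("strip edge y",np.round(ys,4),"yaw",np.degrees(np.arctan2(d[1],d[0])))
E
python3 - <<'E'
import cv2
t=cv2.imread('pics/side0.png')[225:262,312:398]
cv2.imwrite('pics/strip_s.png',cv2.resize(t,None,fx=9,fy=9,interpolation=cv2.INTER_CUBIC))
E
```

```text
rms px 0.12
  rms px 0.17
top axis y at x=.52,.58,.64 [0.0049 0.0147 0.0245] yaw 9.280454060496169
  rms px 0.18
  rms px 0.12
side axis y at x=.52,.58,.64 [0.0018 0.0117 0.0216] yaw 9.336022422935379
  rms px 0.16
  rms px 0.17
strip edge y [0.0177 0.0299 0.0421] yaw 11.50037972065164
strip edge y [-0.0053  0.0081  0.0215] yaw 12.568007769328691
```

View pics/strip_s.png

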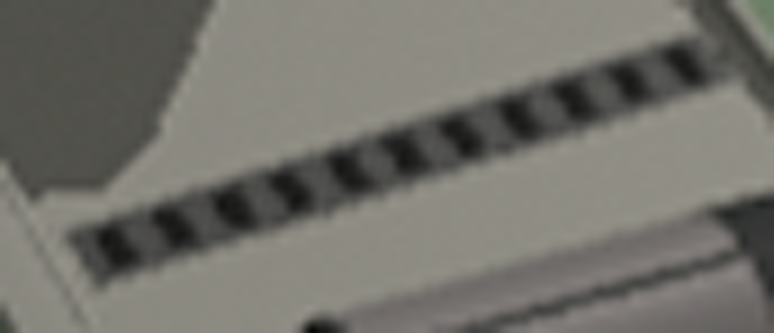

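Both views agree: the tin's axis is about 5 mm short of the strip line and at 9.3°, against about 12.3° for the strip. So it rolled without turning much. I'll go back behind it and finish with short, light nudges of one fingertip near the lid end, which covers the last millimetres and squares it up.

```bash
python3 -m handwheel '{"delta_pos":[[7,-50,0],[7,-50,0],[6,-50,0],[0,-48,0],[0,0,30],[0,0,45],[0,0,45],[0,0,20]],"rotation":[[0,0,0],[0,0,0],[0,0,0],[0,0,0],[0,0,0],[0,0,0],[0,0,0],[0,0,0]],"claw":[-1,-1,-1,-1,-1,-1,-1,-1]}'
python3 -m handwheel '{"delta_pos":[[0,-20,0],[0,-20,0],[0,-6,0],[0,0,0],[0,-8,0],[0,8,0],[0,0,0],[0,0,0]],"rotation":[[0,0,0],[0,0,0],[0,0,0],[0,0,0],[0,0,0],[0,0,0],[0,0,0],[0,0,0]],"claw":[-1,-1,-1,-1,-1,-1,-1,-1]}'
python3 - <<'E'
from h import *
b=(310,200,420,290)
s=robot.snapshot("side")["color"][:,:,::-1]; cv2.imwrite("pics/side8.png",cv2.resize(s[b[1]:b[3],b[0]:b[2]],None,fx=6.5,fy=6.5,interpolation=cv2.INTER_CUBIC))
p=robot.get_obs()["tool_pos"][:2]-[.581,.018]; print("TCP tray mm",1e3*(p@[.977,.2147]),1e3*(p@[-.2147,.977]))
E
```

```text
time: 14.0
tool_pos: [0.6158, -0.0808, 0.0326]
ee_rot: [-3.139, 0.004, 0.218]
wrist_force: [-0.3, 0.4, 0.2]
width: 0.0942
time: 15.0
tool_pos: [0.6081, -0.0382, 0.0351]
ee_rot: [-3.141, 0.0, 0.216]
wrist_force: [-0.4, -0.0, 0.1]
width: 0.0943
TCP tray mm 14.40309448940812 -60.58060159837191
```

View pics/side8.png

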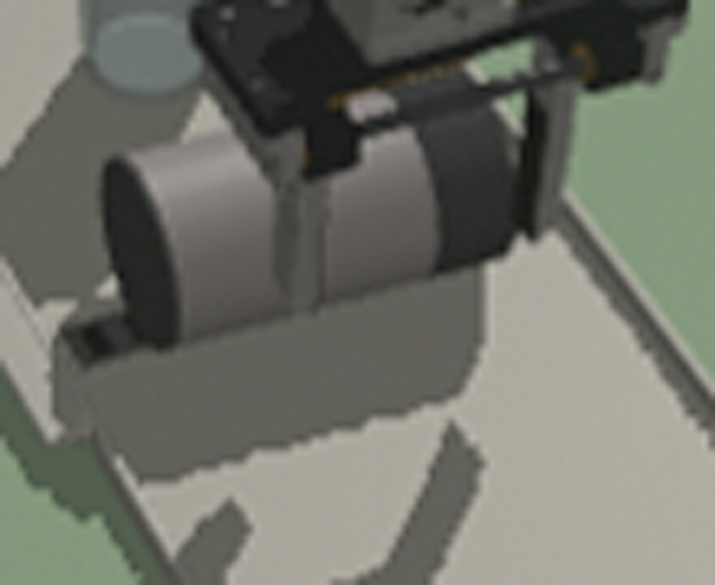

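```bash
cat > side.py <<'E'
from m import *
def side(A,B):
    Z=lambda p:np.array(p)/6.5+[310,200]+(0.5/6.5-.5)
    S=robot.snapshot("side"); im=cv2.cvtColor(S["color"],cv2.COLOR_RGB2GRAY)
    l1=fit(im,*Z(A)); l2=fit(im,*Z(B)); nb,E=bis(S,l1,l2)
    y=[axis_at(nb,E,x) for x in(.52,.58,.64)]
    print("axis y",np.round(y,4),"yaw",np.degrees(np.arctan2(y[2]-y[0],.12)))
    p=plane(S,l2,.012); print("lower edge yaw",np.degrees(np.arctan2(*(p[1]-p[0])[[1,0]])),p[:,:2].round(4).tolist())
E
python3 - <<'E'
from side import *
side([[150,160],[240,138]],[[190,343],[440,273]])
E
```

```text
rms px 0.27
  rms px 0.21
axis y [0.0056 0.0159 0.0261] yaw 9.704333796476988
lower edge yaw 9.391098068847805 [[0.523, -0.0201], [0.6326, -0.002]]
```

One nudge moved the tin about 4 mm and turned it about 0.4°. I'll give two more light nudges to carry it a little past the line. I'll then nudge the other end back from the front, so that both sets of nudges turn it square.

```bash
python3 -m handwheel '{"delta_pos":[[0,-4,0],[0,-10,0],[0,10,0],[0,0,0],[0,-5,0],[0,-10,0],[0,10,0],[0,0,0]],"rotation":[[0,0,0],[0,0,0],[0,0,0],[0,0,0],[0,0,0],[0,0,0],[0,0,0],[0,0,0]],"claw":[-1,-1,-1,-1,-1,-1,-1,-1]}'
python3 - <<'E'
from side import *
b=(310,200,420,290)
s=robot.snapshot("side")["color"][:,:,::-1]; cv2.imwrite("pics/side9.png",cv2.resize(s[b[1]:b[3],b[0]:b[2]],None,fx=6.5,fy=6.5,interpolation=cv2.INTER_CUBIC))
side([[150,155],[240,132]],[[190,338],[440,268]])
E
```

```text
time: 16.1
tool_pos: [0.6064, -0.0296, 0.0353]
ee_rot: [3.141, -0.0, 0.216]
wrist_force: [0.0, 0.0, 0.0]
width: 0.094
  rms px 0.34
  rms px 0.23
axis y [0.0033 0.0202 0.0371] yaw 15.748153436484321
lower edge yaw 12.714127577018138 [[0.5246, -0.014], [0.6348, 0.0109]]
```

View pics/side9.png

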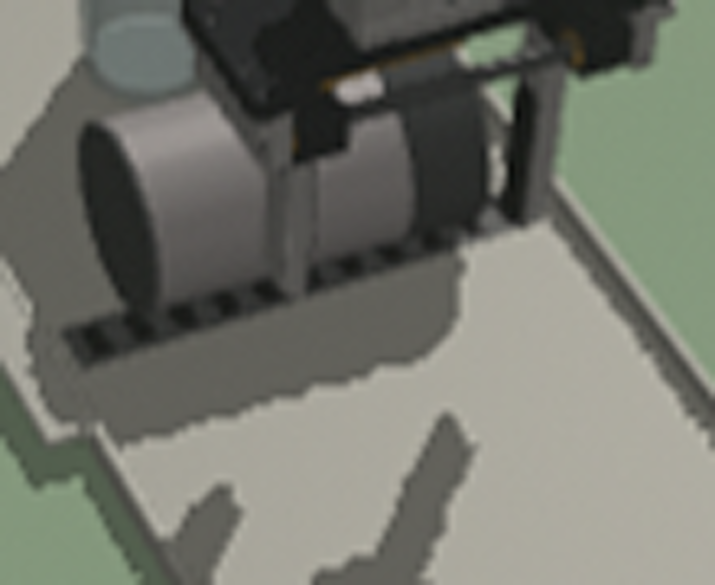

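The tin went further than intended: the whole strip now shows on its near side, from (80,345) to (480,225). I'll withdraw, measure, and roll it back from the front.

```bash
python3 -m handwheel '{"delta_pos":[[0,15,0],[0,15,-20],[0,10,-50],[0,20,-50],[0,45,-35],[0,50,0],[0,40,0],[0,30,0]],"rotation":[[0,0,0],[0,0,0],[0,0,0],[0,0,0],[0,0,0],[0,0,0],[0,0,0],[0,0,0]],"claw":[-1,-1,-1,-1,-1,-1,-1,-1]}'
python3 - <<'E'
from h import *
for n,b in(("top",(245,150,355,240)),("side",(300,190,410,280))):
    s=robot.snapshot(n)["color"][:,:,::-1]
    cv2.imwrite(f"pics/{n}10.png",cv2.resize(s[b[1]:b[3],b[0]:b[2]],None,fx=6.5,fy=6.5,interpolation=cv2.INTER_CUBIC))
E
```

```text
time: 17.2
tool_pos: [0.6543, -0.2519, 0.1899]
ee_rot: [3.141, 0.0, 0.214]
wrist_force: [0.4, 1.1, -0.7]
width: 0.0939
```

View pics/top10.png

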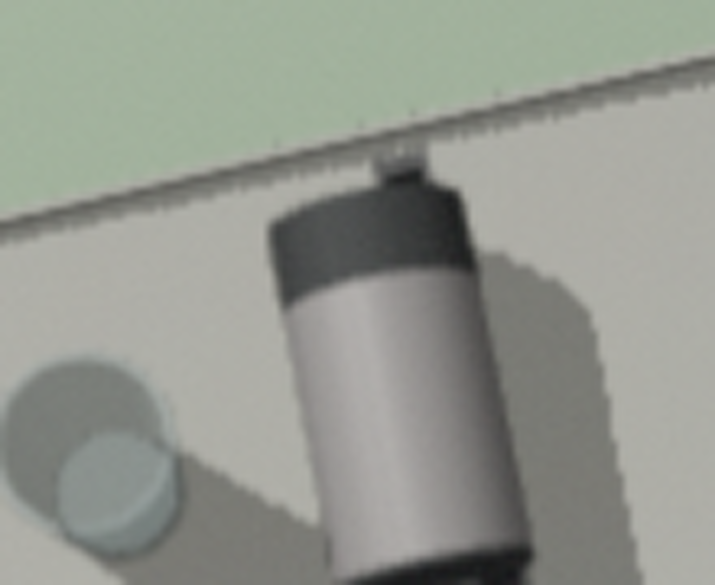

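View pics/side10.png

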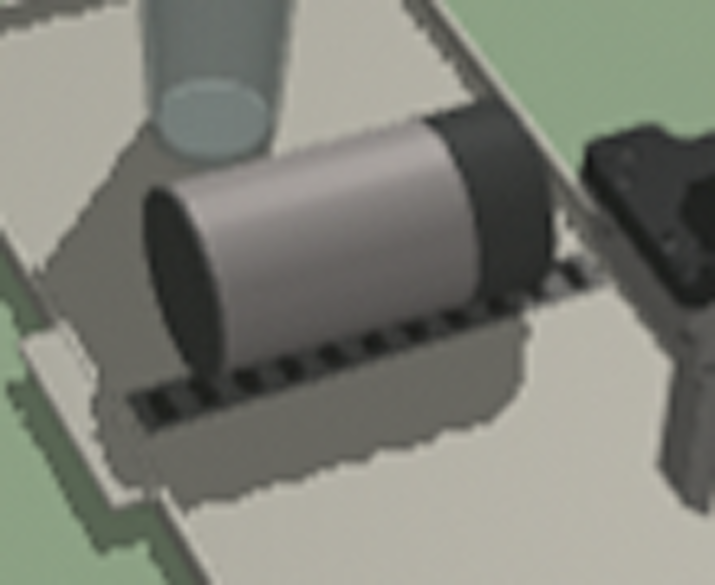

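```bash
python3 - <<'E'
from m import *
for n,o,A,B in(("top",[245,150],[[290,320],[325,530]],[[470,235],[522,520]]),("side",[300,190],[[190,185],[415,122]],[[235,372],[475,302]])):
    Z=lambda p:np.array(p)/6.5+o+(0.5/6.5-.5)
    S=robot.snapshot(n); im=cv2.cvtColor(S["color"],cv2.COLOR_RGB2GRAY)
    l1=fit(im,*Z(A)); l2=fit(im,*Z(B)); nb,E=bis(S,l1,l2)
    y=[axis_at(nb,E,x) for x in(.52,.58,.64)]
    print(n,"axis y",np.round(y,4),"yaw",np.degrees(np.arctan2(y[2]-y[0],.12)))
    if n=="top":
        e=plane(S,Z([[385,283],[445,555]]),.084); print(e)
E
```

```text
rms px 0.17
  rms px 0.13
top axis y [0.0316 0.0426 0.0536] yaw 10.37092778070206
[[0.61115336 0.045493   0.084     ]
 [0.50380322 0.023595   0.084     ]]
  rms px 0.18
  rms px 0.03
side axis y [0.0216 0.033  0.0444] yaw 10.725380360677429
```

```bash
python3 - <<'E'
from m import *
n,o,A,B=("side",[300,190],[[190,185],[415,122]],[[230,366],[475,298]])
Z=lambda p:np.array(p)/6.5+o+(0.5/6.5-.5)
S=robot.snapshot(n); im=cv2.cvtColor(S["color"],cv2.COLOR_RGB2GRAY)
l1=fit(im,*Z(A),w=2); l2=fit(im,*Z(B),w=1)
print((l1-o)*6.5,(l2-o)*6.5)
nb,E=bis(S,l1,l2)
y=[axis_at(nb,E,x) for x in(.52,.58,.64)]
print(n,"axis y",np.round(y,4),"yaw",np.degrees(np.arctan2(y[2]-y[0],.12)))
im=S["color"][:,:,::-1]; b=(300,190,410,280)
z=cv2.resize(im[b[1]:b[3],b[0]:b[2]],None,fx=6.5,fy=6.5,interpolation=cv2.INTER_CUBIC)
for l,c in((l1,(0,0,255)),(l2,(0,255,0))):
    q=((l-o+.5)*6.5).astype(int); cv2.line(z,tuple(map(int,q[0])),tuple(map(int,q[1])),c,1)
cv2.imwrite("pics/side11.png",z)
E
```

```text
rms px 0.17
  rms px 0.13
[[185.48783875 175.95504761]
 [410.6526947  113.54707336]] [[208.73692322 372.10238647]
 [453.17048645 302.0934906 ]]
side axis y [0.0291 0.0404 0.0517] yaw 10.68410226143415
```

View pics/side11.png

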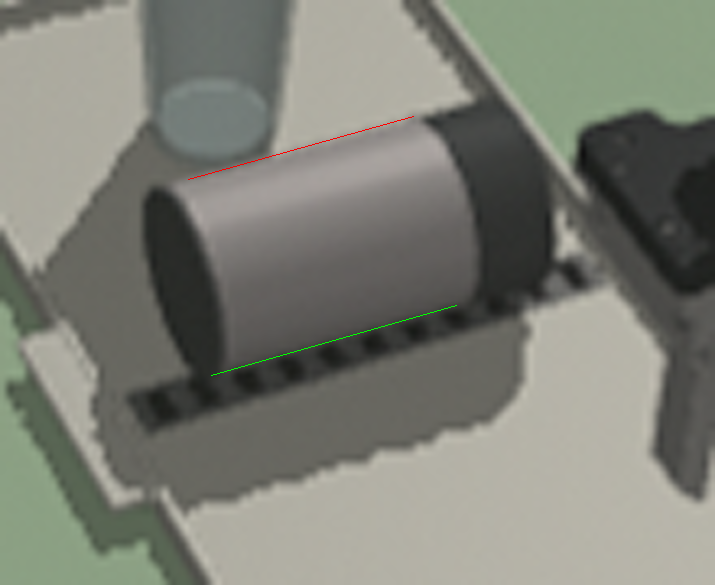

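Two consistent fits put the tin about 23 mm past the strip line at about 10.5°. I'll roll it back from the front by its near end. For this I'll shut the fingers, so the tips sit at the TCP and the hand's body stays well above the tumbler.

```bash
python3 -m handwheel '{"delta_pos":[[-11,-51,0],[-11,-51,0],[-11,-51,0],[-11,-51,0],[-11,-51,0],[-11,-51,0],[-11,-51,0],[-1,-2,0]],"rotation":[[0,0,0],[0,0,0],[0,0,0],[0,0,0],[0,0,0],[0,0,0],[0,0,0],[0,0,0]],"claw":[1,1,1,1,1,1,1,1]}'
python3 -m handwheel '{"delta_pos":[[0,0,20],[0,0,35],[0,0,35],[0,0,20],[0,0,0],[0,0,0],[0,0,0],[0,0,0]],"rotation":[[0,0,0],[0,0,0],[0,0,0],[0,0,0],[0,0,0],[0,0,0],[0,0,0],[0,0,0]],"claw":[1,1,1,1,1,1,1,1]}'
python3 - <<'E'
from h import *
b=(300,190,410,280)
s=robot.snapshot("side")["color"][:,:,::-1]; cv2.imwrite("pics/side12.png",cv2.resize(s[b[1]:b[3],b[0]:b[2]],None,fx=6.5,fy=6.5,interpolation=cv2.INTER_CUBIC))
p=robot.get_obs()["tool_pos"][:2]-[.581,.018]; print("TCP tray mm",1e3*(p@[.977,.2147]),1e3*(p@[-.2147,.977]))
E
```

```text
time: 18.45
tool_pos: [0.4993, 0.089, 0.1913]
ee_rot: [-3.141, -0.002, 0.223]
wrist_force: [-0.1, 0.1, 0.6]
width: 0.0173
time: 19.45
tool_pos: [0.5019, 0.0852, 0.0814]
ee_rot: [3.141, -0.002, 0.216]
wrist_force: [0.5, 0.7, -0.3]
width: 0.0004
TCP tray mm -62.97195240022638 82.74349223820161
```

View pics/side12.png

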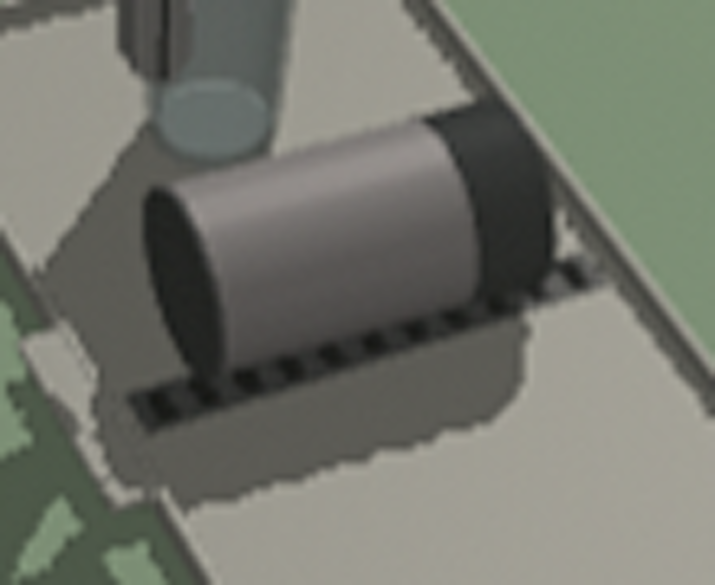

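```bash
python3 -m handwheel '{"delta_pos":[[0,0,17],[0,7,0],[0,0,0],[0,8,0],[0,-8,0],[0,2,0],[0,8,0],[0,-8,0]],"rotation":[[0,0,0],[0,0,0],[0,0,0],[0,0,0],[0,0,0],[0,0,0],[0,0,0],[0,0,0]],"claw":[1,1,1,1,1,1,1,1]}'
cat > s2.py <<'E'
from m import *
def go(name,A,B,o=[300,190],w1=2,w2=1.0):
    Z=lambda p:np.array(p)/6.5+o+(0.5/6.5-.5)
    S=robot.snapshot("side"); im=cv2.cvtColor(S["color"],cv2.COLOR_RGB2GRAY)
    z=cv2.resize(S["color"][o[1]:o[1]+90,o[0]:o[0]+110,::-1],None,fx=6.5,fy=6.5,interpolation=cv2.INTER_CUBIC)
    l1=fit(im,*Z(A),w=w1); l2=fit(im,*Z(B),w=w2); nb,E=bis(S,l1,l2)
    y=[axis_at(nb,E,x) for x in(.52,.58,.64)]
    print("axis y",np.round(y,4),"yaw",np.degrees(np.arctan2(y[2]-y[0],.12)))
    for l,c in((l1,(0,0,255)),(l2,(0,255,0))):
        q=((l-o+.5)*6.5).astype(int); cv2.line(z,tuple(map(int,q[0])),tuple(map(int,q[1])),c,1)
    t=robot.get_obs()["tool_pos"]; q=((proj(S,t)[0]-o+.5)*6.5).astype(int); cv2.circle(z,tuple(map(int,q)),4,(255,0,255),1)
    p=t[:2]-[.581,.018]; print("TCP tray mm",1e3*(p@[.977,.2147]),1e3*(p@[-.2147,.977]),t[2])
    cv2.imwrite(name,z)
E
sed -i 's/8\*w+1/int(8*w)+1/' m.py
python3 -c "
from s2 import *
go('pics/side13.png',[[190,177],[415,115]],[[215,372],[460,302]])"
```

```text
time: 20.5
tool_pos: [0.5033, 0.0758, 0.0633]
ee_rot: [3.141, -0.0, 0.215]
wrist_force: [-0.2, -0.1, -0.9]
width: 0.0003
  rms px 0.13
  rms px 0.12
axis y [0.029  0.0404 0.0519] yaw 10.790547395854503
TCP tray mm -63.54569110892591 74.69846901608862 0.06328934120893162
```

View pics/side13.png

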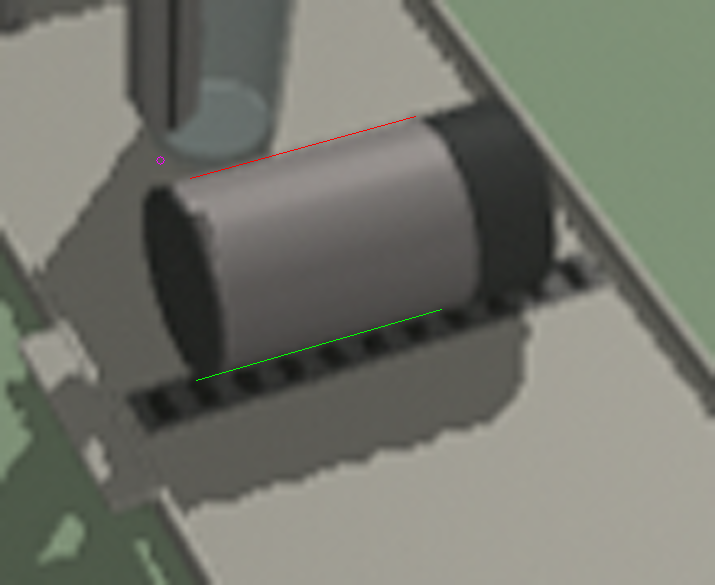

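```bash
python3 -m handwheel '{"delta_pos":[[0,-4,0],[0,0,8],[0,0,7],[0,0,0],[0,8,0],[0,-8,0],[0,0,0],[0,0,0]],"rotation":[[0,0,0],[0,0,0],[0,0,0],[0,0,0],[0,0,0],[0,0,0],[0,0,0],[0,0,0]],"claw":[1,1,1,1,1,1,1,1]}'
python3 -c "
from s2 import *
go('pics/side14.png',[[190,177],[415,115]],[[215,372],[460,302]])"
```

```text
time: 21.55
tool_pos: [0.5024, 0.0805, 0.0484]
ee_rot: [-3.142, -0.0, 0.217]
wrist_force: [0.6, -0.9, 0.4]
width: 0.0003
  rms px 0.22
  rms px 0.22
axis y [0.0288 0.0404 0.052 ] yaw 10.972556815770018
TCP tray mm -63.43024678327809 77.925405799507 0.048403900897806384
```

View pics/side14.png

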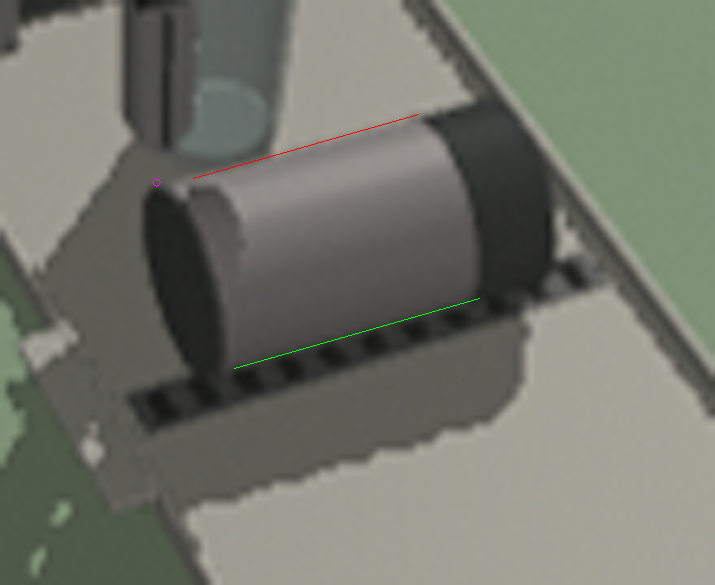

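```bash
python3 -m handwheel '{"delta_pos":[[0,4,0],[0,8,0],[0,-8,0],[0,0,0],[0,3,0],[0,8,0],[0,-8,0],[0,0,0]],"rotation":[[0,0,0],[0,0,0],[0,0,0],[0,0,0],[0,0,0],[0,0,0],[0,0,0],[0,0,0]],"claw":[1,1,1,1,1,1,1,1]}'
python3 -c "
from s2 import *
go('pics/side15.png',[[190,180],[415,118]],[[230,375],[475,305]],w1=3,w2=2)"
```

```text
time: 22.6
tool_pos: [0.5036, 0.074, 0.0482]
ee_rot: [-3.141, 0.0, 0.217]
wrist_force: [-0.2, -0.0, 0.8]
width: 0.0005
  rms px 0.23
  rms px 0.24
axis y [0.0283 0.0403 0.0524] yaw 11.364880156275941
TCP tray mm -63.54449895640729 71.13214941868549 0.048262477775643374
```

View pics/side15.png

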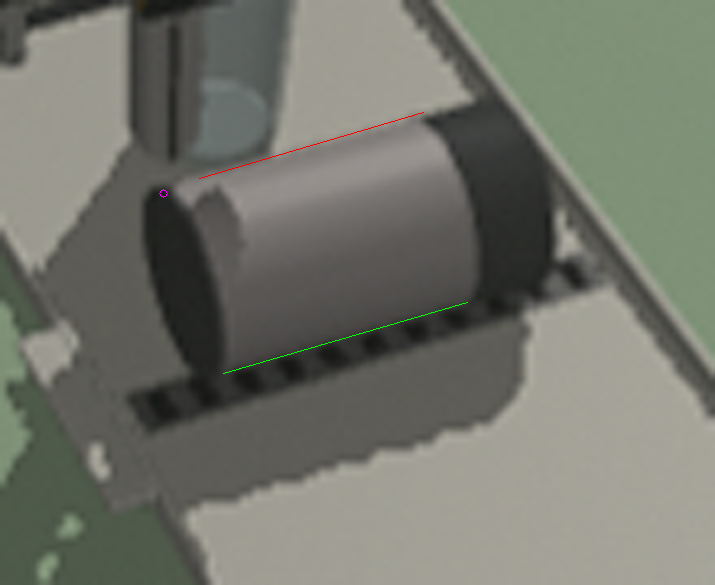

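The tips never reached the tin. Re-reading the picture with the tip's front edge gives a tip about 28 mm above the stated TCP, shut as well as open. I'll lower by 12 mm so the tip is at about 0.064 and try again.

```bash
python3 -m handwheel '{"delta_pos":[[0,-5,0],[0,0,12],[0,0,0],[0,9,0],[0,-9,0],[0,3,0],[0,9,0],[0,-9,0]],"rotation":[[0,0,0],[0,0,0],[0,0,0],[0,0,0],[0,0,0],[0,0,0],[0,0,0],[0,0,0]],"claw":[1,1,1,1,1,1,1,1]}'
python3 -c "
from s2 import *
go('pics/side16.png',[[190,180],[415,118]],[[230,375],[475,305]],w1=3,w2=2)"
```

```text
time: 23.65
tool_pos: [0.5036, 0.0747, 0.0364]
ee_rot: [3.141, -0.0, 0.214]
wrist_force: [0.2, 0.2, 0.0]
width: 0.0007
  rms px nan
  rms px 0.16
axis y [nan nan nan] yaw nan
TCP tray mm -63.523888843741716 73.75033886823515 0.03632103281397709m.py:11: RuntimeWarning: invalid value encountered in scalar divide
  pts.append(c+nn*((t[m]*G[m]).sum()/G[m].sum()))
m.py:18: RuntimeWarning: invalid value encountered in divide
  n1=np.cross(a[0],a[1]);n1/=np.linalg.norm(n1);n2=np.cross(b[0],b[1]);n2/=np.linalg.norm(n2)
```

View pics/side16.png

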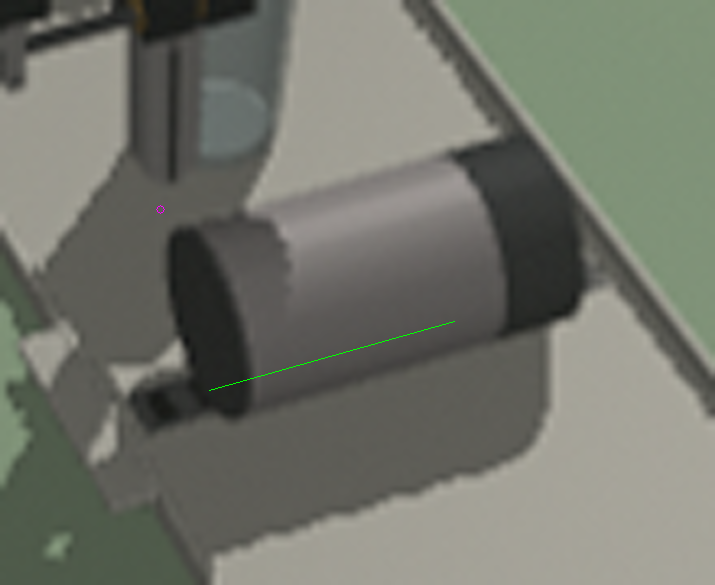

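It has rolled back by roughly the right amount. Measuring.

```bash
python3 -c "
from s2 import *
go('pics/side17.png',[[280,207],[450,158]],[[260,408],[500,338]],w1=2,w2=2)"
```

```text
rms px 0.13
  rms px 0.14
axis y [0.0015 0.0138 0.0261] yaw 11.620074036344088
TCP tray mm -63.57376499680495 73.48333201440445 0.03627185019197576
```

View pics/side17.png

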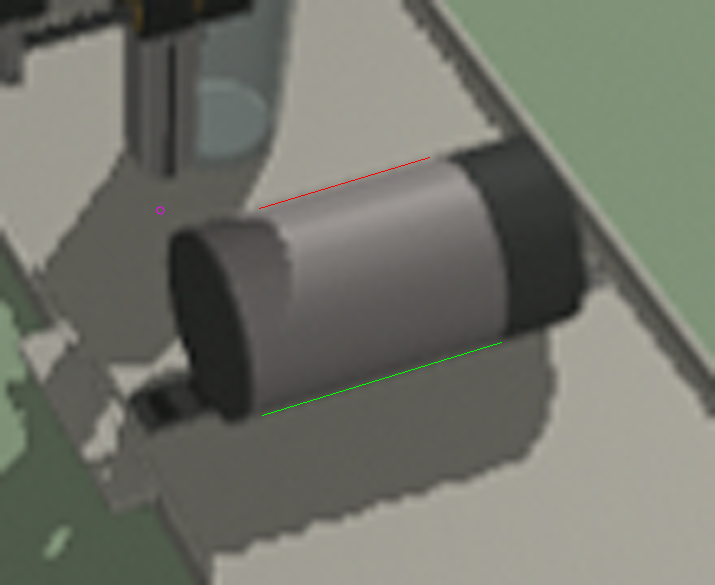

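```bash
python3 -m handwheel '{"delta_pos":[[0,0,-30],[0,0,-60],[0,0,-50],[10,50,-10],[10,58,0],[10,58,0],[10,58,0],[10,50,0]],"rotation":[[0,0,0],[0,0,0],[0,0,0],[0,0,0],[0,0,0],[0,0,0],[0,0,0],[0,0,0]],"claw":[1,1,1,1,1,1,1,1]}'
python3 - <<'E'
from h import *
for n,b in(("top",(265,160,375,250)),("side",(300,190,410,280))):
    s=robot.snapshot(n)["color"][:,:,::-1]; cv2.imwrite(f"pics/{n}18f.png",s)
    cv2.imwrite(f"pics/{n}18.png",cv2.resize(s[b[1]:b[3],b[0]:b[2]],None,fx=6.5,fy=6.5,interpolation=cv2.INTER_CUBIC))
E
```

```text
time: 24.75
tool_pos: [0.6115, -0.1832, 0.186]
ee_rot: [-3.141, -0.0, 0.216]
wrist_force: [0.5, -0.6, -0.0]
width: 0.0004
```

View pics/top18.png

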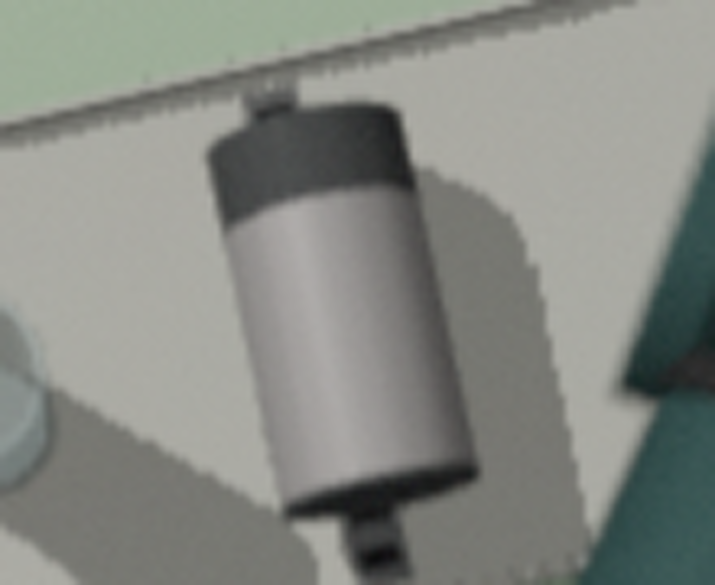

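View pics/side18.png

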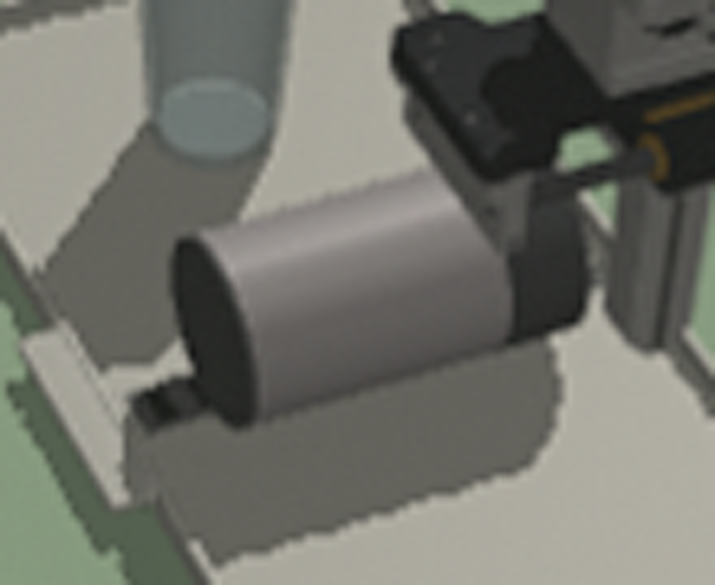

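```bash
python3 - <<'E'
from m import *
for n,o,A,B in(("top",[265,160],[[230,245],[280,490]],[[412,165],[470,455]]),("side",[300,190],[[215,230],[410,175]],[[265,415],[505,348]])):
    Z=lambda p:np.array(p)/6.5+o+(0.5/6.5-.5)
    S=robot.snapshot(n); im=cv2.cvtColor(S["color"],cv2.COLOR_RGB2GRAY)
    l1=fit(im,*Z(A),w=2); l2=fit(im,*Z(B),w=2); nb,E=bis(S,l1,l2)
    y=[axis_at(nb,E,x) for x in(.52,.58,.64)]
    print(n,"axis y",np.round(y,4),"yaw",np.degrees(np.arctan2(y[2]-y[0],.12)))
E
```

```text
rms px 0.14
  rms px 0.11
top axis y [0.0008 0.0126 0.0244] yaw 11.11669163168294
  rms px 0.18
  rms px 0.14
side axis y [-0.0022  0.0096  0.0213] yaw 11.101117799774851
```

The tin coasted slightly further before resting: now about 7 mm short of the line, at 11.1° against about 12.3°. One slow push of 7 mm from behind, nearer the lid end, will finish it.

```bash
python3 -m handwheel '{"delta_pos":[[12,-43,0],[12,-43,0],[12,-42,0],[12,0,30],[0,0,50],[0,0,50],[0,0,20],[0,0,0]],"rotation":[[0,0,0],[0,0,0],[0,0,0],[0,0,0],[0,0,0],[0,0,0],[0,0,0],[0,0,0]],"claw":[1,1,1,1,1,1,1,1]}'
python3 - <<'E'
from s2 import *
go('pics/side19.png',[[215,232],[350,194]],[[265,415],[420,371]],w1=2,w2=2)
E
```

```text
time: 25.95
tool_pos: [0.6293, -0.0449, 0.0355]
ee_rot: [-3.14, 0.002, 0.218]
wrist_force: [-0.1, -0.3, 0.3]
width: 0.0005
  rms px 0.24
  rms px 0.15
axis y [-0.0024  0.0099  0.0222] yaw 11.5577235112348
TCP tray mm 35.159539111773185 -72.74227161157552 0.037653369334016105
```

View pics/side19.png

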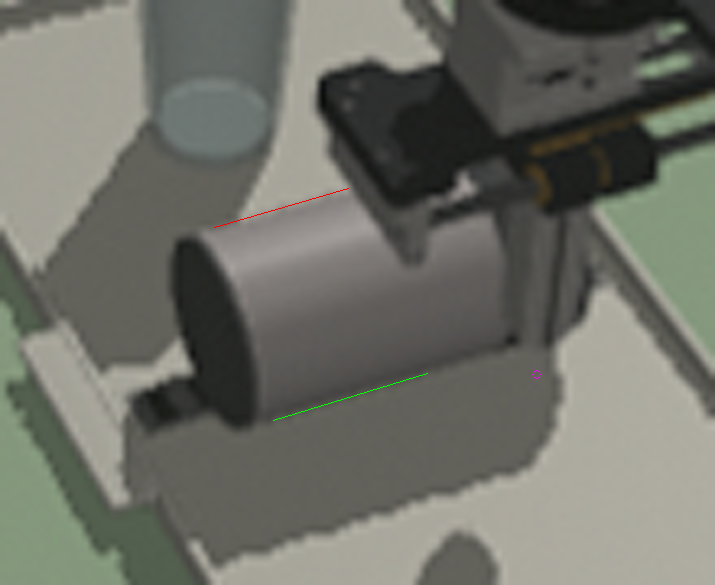

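```bash
python3 -m handwheel '{"delta_pos":[[0,-8,0],[0,-8,0],[0,-3,0],[0,-2.5,0],[0,-2.5,0],[0,-2.5,0],[0,-2.5,0],[0,0,0]],"rotation":[[0,0,0],[0,0,0],[0,0,0],[0,0,0],[0,0,0],[0,0,0],[0,0,0],[0,0,0]],"claw":[1,1,1,1,1,1,1,1]}'
python3 - <<'E'
from s2 import *
go('pics/side20.png',[[212,226],[330,193]],[[260,410],[420,366]],w1=2,w2=2)
E
```

```text
time: 27.0
tool_pos: [0.6241, -0.0175, 0.0361]
ee_rot: [-3.141, 0.0, 0.217]
wrist_force: [-0.3, -0.5, -0.1]
width: 0.0005
  rms px 0.03
  rms px 0.15
axis y [0.0059 0.0178 0.0296] yaw 11.157005203542663
TCP tray mm 34.399068607123034 -44.065534476750805 0.036087331158691095
```

View pics/side20.png

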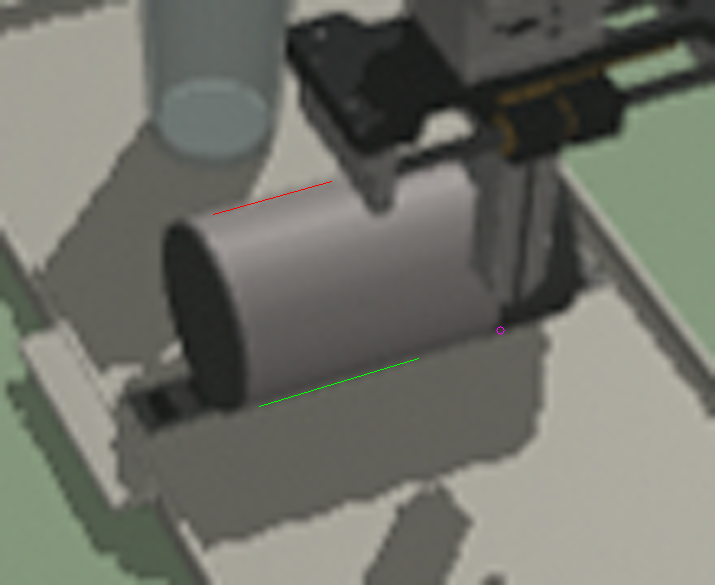

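The side view puts the axis on the strip. Drawing the hand away gently.

```bash
python3 -m handwheel '{"delta_pos":[[0,12,0],[0,25,0],[0,15,-40],[0,20,-55],[0,45,-50],[0,50,0],[0,50,0],[0,40,0]],"rotation":[[0,0,0],[0,0,0],[0,0,0],[0,0,0],[0,0,0],[0,0,0],[0,0,0],[0,0,0]],"claw":[1,1,1,1,1,1,1,1]}'
python3 - <<'E'
from m import *
for n,o,A,B in(("top",[265,160],[[218,220],[270,475]],[[402,155],[460,445]]),("side",[300,190],[[212,220],[410,164]],[[260,406],[500,336]])):
    Z=lambda p:np.array(p)/6.5+o+(0.5/6.5-.5)
    S=robot.snapshot(n); im=cv2.cvtColor(S["color"],cv2.COLOR_RGB2GRAY)
    l1=fit(im,*Z(A),w=3); l2=fit(im,*Z(B),w=3); nb,E=bis(S,l1,l2)
    y=[axis_at(nb,E,x) for x in(.52,.58,.64)]
    print(n,"axis y",np.round(y,4),"yaw",np.degrees(np.arctan2(y[2]-y[0],.12)))
    z=cv2.resize(S["color"][o[1]:o[1]+90,o[0]:o[0]+110,::-1],None,fx=6.5,fy=6.5,interpolation=cv2.INTER_CUBIC)
    for l in(l1,l2):
        q=((l-o+.5)*6.5).astype(int); cv2.line(z,tuple(map(int,q[0])),tuple(map(int,q[1])),(0,0,255),1)
    cv2.imwrite(f"pics/{n}21.png",z); cv2.imwrite(f"pics/{n}21f.png",S["color"][:,:,::-1])
E
```

```text
time: 28.05
tool_pos: [0.6783, -0.2702, 0.1774]
ee_rot: [3.141, 0.0, 0.214]
wrist_force: [-0.1, -0.2, -0.8]
width: 0.0002
  rms px 0.32
  rms px 0.09
top axis y [0.0107 0.0215 0.0324] yaw 10.243970837263626
  rms px 0.18
  rms px 0.15
side axis y [0.0084 0.0202 0.0319] yaw 11.066066935307713
```

View pics/top21.png

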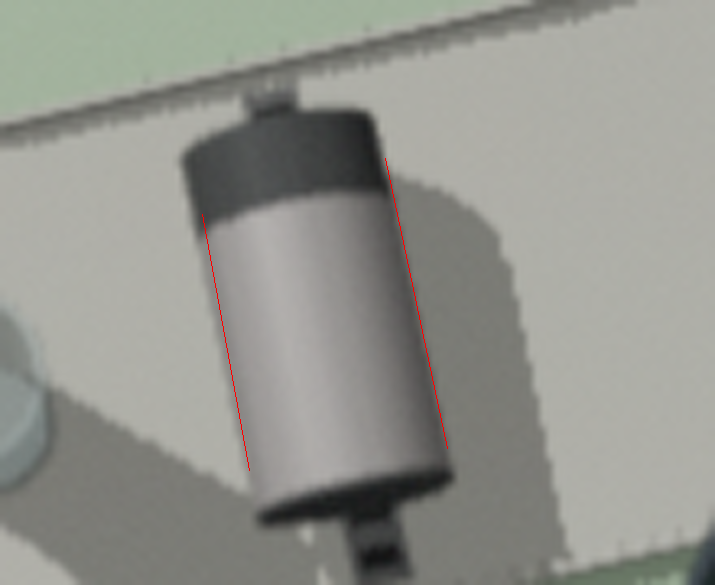

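View pics/top21f.png

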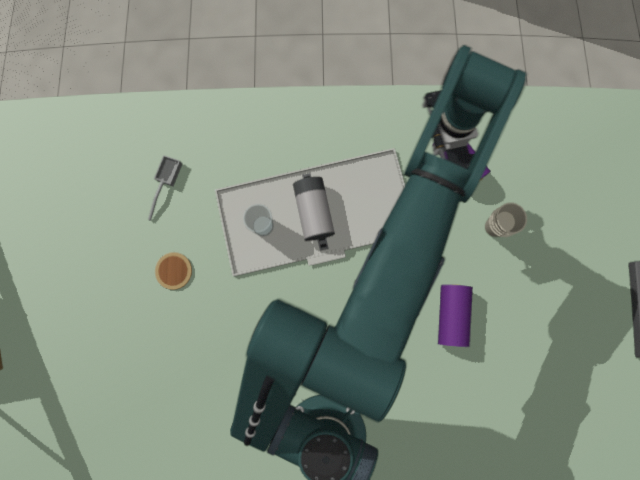

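View pics/side21.png

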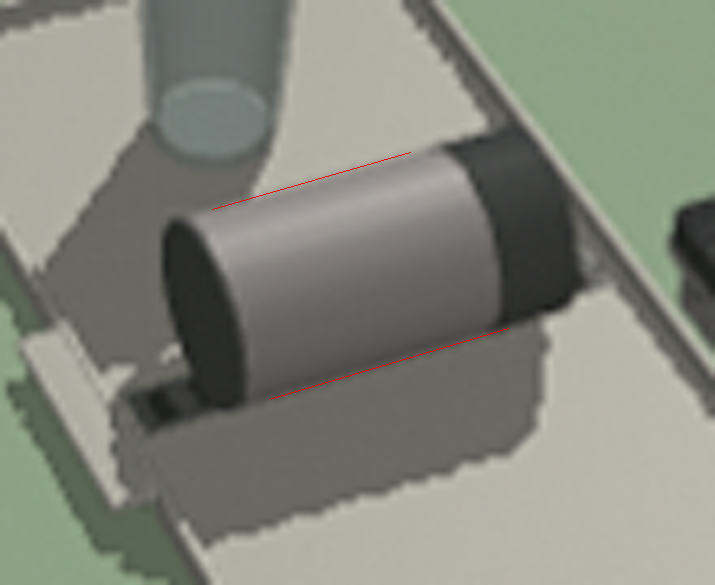

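```bash
python3 - <<'E'
from m import *
o=[265,160]; Z=lambda p:np.array(p)/6.5+o+(0.5/6.5-.5)
S=robot.snapshot("top"); im=cv2.cvtColor(S["color"],cv2.COLOR_RGB2GRAY)
for A,B in(([[202,245],[250,480]],[[386,200],[446,450]]),([[190,165],[200,218]],[[377,130],[386,180]])):
    l1=fit(im,*Z(A),w=1.5); l2=fit(im,*Z(B),w=1.5); nb,E=bis(S,l1,l2)
    y=[axis_at(nb,E,x) for x in(.52,.58,.64)]
    print("axis y",np.round(y,4),"yaw",np.degrees(np.arctan2(y[2]-y[0],.12)))
S=robot.snapshot("side"); im=cv2.cvtColor(S["color"],cv2.COLOR_RGB2GRAY); o=[300,190]
l1=fit(im,*Z([[212,210],[410,154]]),w=2); l2=fit(im,*Z([[260,402],[500,332]]),w=2); nb,E=bis(S,l1,l2); print("side",[axis_at(nb,E,x) for x in(.52,.58,.64)])
E
```

```text
rms px 0.08
  rms px 0.11
axis y [0.0115 0.0234 0.0353] yaw 11.254114518271715
  rms px 0.08
  rms px 0.13
axis y [0.0096 0.0223 0.035 ] yaw 11.941029893999096
  rms px 0.19
  rms px 0.15
side [np.float64(0.00849993419849426), np.float64(0.020115970757931645), np.float64(0.031732007317369054)]
```

```bash
python3 -m handwheel '{"delta_pos":[[0,0,0],[0,0,0],[0,0,0],[0,0,0],[0,0,0],[0,0,0],[0,0,0],[0,0,0]],"rotation":[[0,0,0],[0,0,0],[0,0,0],[0,0,0],[0,0,0],[0,0,0],[0,0,0],[0,0,0]],"claw":[1,1,1,1,1,1,1,1]}'
python3 - <<'E'
from m import *
o=[265,160]; Z=lambda p:np.array(p)/6.5+o+(0.5/6.5-.5)
S=robot.snapshot("top"); im=cv2.cvtColor(S["color"],cv2.COLOR_RGB2GRAY)
l1=fit(im,*Z([[202,245],[250,480]]),w=1.5); l2=fit(im,*Z([[386,200],[446,450]]),w=1.5); nb,E=bis(S,l1,l2)
print([axis_at(nb,E,x) for x in(.52,.58,.64)])
E
```

```text
time: 29.25
tool_pos: [0.6787, -0.2657, 0.1776]
ee_rot: [-3.141, 0.0, 0.216]
wrist_force: [1.0, 0.2, 0.1]
width: 0.0004
  rms px 0.11
  rms px 0.11
[np.float64(0.011346103695504102), np.float64(0.023427834067236232), np.float64(0.03550956443896838)]
```

The tin is at rest: the axis reads the same after a second's wait. Handing in.

```bash
python3 -c "
from bench import robot
print(robot.close_job())"
```

```text
the job is handed in; nothing more can be done
None
```

The tin lies at rest along the drain strip, about 2 to 4 mm past its centre line towards the tumbler and about 1° off parallel. I handed the job in at about 29.3 s of the 38 s, with the hand clear of everything.

- **How it went:** I rolled the tin there with the open fingertips on its upper rear. Short nudges to square it up carried it about 23 mm too far. I rolled it back with shut fingertips from the front, then made one slow push of about 7 mm from behind. Without that overshoot it would have been one continuous roll.
- **Rolling or sliding:** The nudges turned the tin by about 2° in all, which means its ends slipped slightly on the tray. It was not gripped or lifted.
- **Last checks:**
  - The top and side views disagreed by about 2 mm (4 mm and 2 mm past the line).
  - The tin's reading was the same after a one-second wait.
  - In the last full top view, the tumbler, cups, scoop and coaster stood where they started. So did the purple look-alikes, one of them partly hidden by the arm.
- **Failed along the way:**
  - The fingertips sit about 28 mm above the stated TCP, so the first pass went over the tin without touching it. The first three front attempts also missed, mainly for the same reason.
  - One edge fit in the last top picture was wrong, so I redid it.

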